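Stack a stepped block in a sloping glue-up jig

ROBOT

A 7-joint arm with a two-finger parallel gripper is mounted at the origin on a cart in front of the work surface, level with it; the furniture and walls round the work are solid. World frame = base frame: x ahead of the robot, y to its left, z up, the work surface at z = 0. Lengths are in m, angles in degrees, forces in N, time in s.
With the tool pointing down it reaches from about 0.35 to 0.775 m from the base axis. Payload 3.1 kg.
Tool frame: the origin (TCP) lies at the very end of the fingers, on their centre line; the grasp point (between the pads) lies 19 mm behind it; x points along the fingers, y is the direction in which the jaws open and shut, and the axes are right-handed (so a half turn about x gives the same grasp; the last joint's range is limited). The gripper opens to 85 mm and grips with 20 to 120 N. Pads are 22 mm wide; open, the fingers measure 114 mm over their backs; the gripper's body (76 mm by 85 mm) begins 54 mm behind the grasp point. The pads swing forward as they close: fully open they stand 13 mm farther back than shut.
Start: joints at [-68.91, 17.813, 0.802, 86.603, -0.252, 75.585, -1.558], TCP at [0.219, 0.504, 0.193] pointing down, gripper open.
Joint ranges: [-154.91, 154.91], [-16.99, 109.72], [-72.82, 74.43], [7.12, 147.25], [-82.49, 262.49], [11.32, 116.49], [-174.64, 174.64]. Speed limits (degrees/s): [159.86, 159.86, 180, 180, 180, 180, 180].

INTERFACE

Orientations are given as [roll, pitch, yaw] about the fixed x, y, z axes, in that order (R = Rz(yaw) Ry(pitch) Rx(roll)).
In Python, from rig import arm, imaging, order gives the robot as it stands.
- The arm moves only by the shell command python3 -m handwheel 'ROWS' [OPENING] [FORCE]. ROWS is JSON, a list of rows, each a list of 2 entries, a list of its own where there are three numbers: the shift along the tool's x, y, z in m, then the turn, a rotation vector about the tool's x, y, z in units of 5 degrees (1.0 is 5 degrees). A call has 1 to 12 rows; each row is the pose to reach, as a shift and turn from the pose measured when the call began, along the tool's axes at that moment; what a row does not reach only later rows make up. A row lasts 1/10 s, in which the tool goes at most 50 mm and 8.59 degrees, less where a joint would pass 70% of its speed; a pose out of reach is approached as far as the arm can. A call with a gripper value outside its range is refused whole. OPENING is the finger opening in m, from 0 to 0.0854, set as the call begins (- or left out, the last holds). The fingers move at their own pace and stop on an object; FORCE is the grip in N (left out, the last holds). Time passes only in rows, so rows that repeat a pose let the fingers close. It gives the time, the measured TCP pose, the force and the opening at its end, in the units of the state.
- arm.state(): the state, without advancing time (a new reading comes with each control period).
- imaging.snapshot(name): name is "scene" or "top" or "wrist"; returns the picture (420x560x3 uint8, red, green, blue); there is no depth.
- imaging.camera_params(name): a dict with "vertical_fov" (degrees; the focal length in pixels is half the picture's height over the tangent of half this angle, whatever the lens; pixels are square), "cx", "cy" (the principal point, pixels), "pose" (4x4, takes a point from camera to world coordinates); the wrist camera has in their place "mount" (4x4, takes a point from camera to tool coordinates, whose origin is the TCP and whose axes are the tool frame's). Camera axes: x right, y down, z forward; pixel columns grow to the right and rows downward; lengths in m; the calibration is good to about 2 mm. The wrist camera is an equidistant fisheye: a pixel r from the principal point sees the ray r / f radians off the axis. A picture is of the moment at which its call begins: read the wrist's pose just before it. camera_params takes no time and is no camera call.
- order.finish_job(): hands the job in, once; it reports no verdict.
The state is a dict: "t": time; "qpos": joint angles; "qvel": joint speeds; "joint_efforts": joint torques, N m; "eef_pos": TCP position; "ee_rot": TCP orientation; "contact_force": force on the tool from outside, world axes, zero at the start; "ft_torque": the same for the moment, N m; "opening": opening from 0.0 (shut) to 1.0 (fully open).
Only numpy, scipy, OpenCV 4.12 (cv2) and the standard library are available. Lean on these libraries where they do the work, as an engineer would, in place of code of your own. Each camera call takes 0.05 s, during which the arm holds its last target.

TASK

Lay up the stepped block on the jig's sloping shelf: stack the three boards flat on one another, longest at the bottom and shortest on top, each lying up and down the slope along the black centre line with one end butted against the red stop at the low end. Then lay the pine block from the bench top lengthwise on them as the press block, its end against the stop too, let everything go, and leave the other things on the bench where they are.

Things in the scene. Friction and masses are not known exactly. Their poses are not given: they have to be found in the camera images.
- shelf: grey shelf plate, 110 mm wide, 200 mm up the slope, 20 degrees steep, low end towards the robot, not slippery, no side walls. Red stop square to it across the low end: 60 mm high, 15 mm thick. Origin: on the surface at the foot of the stop's face, mid width, 45 mm above the bench; x up the slope along the black centre line, y across to the left, z out of the surface. A butted end is at x = 0
- jig: the fixed plywood base, 240 x 130 x 15 mm, that carries the sloping shelf on wooden legs (rear end of the shelf 115 mm above the bench); origin at the centre of its underside, x level in the direction in which the shelf rises, z up. It cannot be moved
- board_long: longest board, dark brown wood, 160 x 60 x 16 mm, about 120 g; origin at the centre of its underside, x along its length, y across its width, z up
- board_mid: middle board, white-faced, 138 x 60 x 16 mm, about 100 g; origin at the centre of its underside, x along its length, y across its width, z up
- board_short: shortest board, painted green, 116 x 60 x 16 mm, about 90 g; origin at the centre of its underside, x along its length, y across its width, z up
- press_block: plain pine block, 111 mm long (its y axis), 56 mm wide (its x axis), 41 mm high, about 130 g; origin at the centre of its underside, z up
- marker: red and white marker pen lying on the bench, 17 x 135 x 16 mm, a bystander; origin at the centre of its underside, length along y
- blue_tape: small black roll of tape lying flat, 53 mm across and 19 mm high, a bystander; origin at the centre of its underside
- glue_bottle: upright pale blue bottle, 61 mm across and 214 mm high, a bystander; origin at the centre of its underside
- try_square: wood and steel try square lying flat, 110 x 169 x 16 mm, a bystander; origin at the centre of its underside
- sanding_block: cork sanding block, 62 x 115 x 34 mm, a bystander; origin at the centre of its underside
Mind the look-alikes: they are no part of the job. Several things have the shape of the board_mid; the one meant has the colours described above.

How it is judged (in metres and radians):
On the way, in this order (a step that is already met when the one before it is completed fails the run):
1. The longest, dark board lies on the sloping shelf, let go (x of board_long in the frame of shelf between 0.074 and 0.11 m and y of board_long in the frame of shelf between -0.025 and 0.025 m and z of board_long in the frame of shelf between -0.006 and 0.006 m and angle between the x axis of board_long and the x axis of shelf, either way round below 0.25 rad and angle between the z axis of board_long and the z axis of shelf, either way round below 0.07 rad and contact force between the fingers and board_long below 0.2 N), for 0.2 s.
2. The middle, white board lies on the longest board, let go (x of board_mid in the frame of shelf between 0.063 and 0.099 m and y of board_mid in the frame of shelf between -0.025 and 0.025 m and z of board_mid in the frame of shelf between 0.01 and 0.022 m and angle between the x axis of board_mid and the x axis of shelf, either way round below 0.25 rad and angle between the z axis of board_mid and the z axis of shelf, either way round below 0.07 rad and contact force between the fingers and board_mid below 0.2 N), for 0.2 s.
3. The shortest, green board lies on the middle board, let go (x of board_short in the frame of shelf between 0.052 and 0.088 m and y of board_short in the frame of shelf between -0.025 and 0.025 m and z of board_short in the frame of shelf between 0.026 and 0.038 m and angle between the x axis of board_short and the x axis of shelf, either way round below 0.25 rad and angle between the z axis of board_short and the z axis of shelf, either way round below 0.07 rad and contact force between the fingers and board_short below 0.2 N), for 0.2 s.
4. The pine block lies lengthwise on the shortest board, let go (x of press_block in the frame of shelf between 0.0495 and 0.0855 m and y of press_block in the frame of shelf between -0.025 and 0.025 m and z of press_block in the frame of shelf between 0.042 and 0.054 m and angle between the y axis of press_block and the x axis of shelf, either way round below 0.25 rad and angle between the z axis of press_block and the z axis of shelf, either way round below 0.07 rad and contact force between the fingers and press_block below 0.2 N), for 0.2 s.
At the end, for the whole second after the job is handed in: Long, middle and short board and the pine block lie in this order on the shelf, each flat on the one below (4 degrees, 6 mm), its end within 6 mm of the stop, its middle within 14 mm of the centre line, its length within 8 degrees of the slope direction, at rest (under 10 mm/s) and let go (x of board_long in the frame of shelf between 0.075 and 0.086 m and y of board_long in the frame of shelf between -0.014 and 0.014 m and z of board_long in the frame of shelf between -0.006 and 0.006 m and angle between the x axis of each of board_long, board_mid, board_short and the x axis of shelf, either way round below 0.14 rad and angle between the z axis of each of board_long, board_mid, board_short, press_block and the z axis of shelf, either way round below 0.07 rad and contact force between the fingers and board_long below 0.2 N and linear speed of each of board_long, board_mid, board_short, press_block below 0.01 m/s and x of board_mid in the frame of shelf between 0.064 and 0.075 m and y of board_mid in the frame of shelf between -0.014 and 0.014 m and z of board_mid in the frame of shelf between 0.01 and 0.022 m and contact force between the fingers and board_mid below 0.2 N and x of board_short in the frame of shelf between 0.053 and 0.064 m and y of board_short in the frame of shelf between -0.014 and 0.014 m and z of board_short in the frame of shelf between 0.026 and 0.038 m and contact force between the fingers and board_short below 0.2 N and x of press_block in the frame of shelf between 0.0505 and 0.0615 m and y of press_block in the frame of shelf between -0.014 and 0.014 m and z of press_block in the frame of shelf between 0.042 and 0.054 m and angle between the y axis of press_block and the x axis of shelf, either way round below 0.14 rad and contact force between the fingers and press_block below 0.2 N); the robot touches nothing.
It fails at once if the marker is pushed more than 30 mm (distance of marker from where it was at the start of the episode above 0.03 m).
It fails at once if the blue tape is pushed more than 30 mm (distance of blue_tape from where it was at the start of the episode above 0.03 m).
It fails at once if the glue bottle is pushed more than 30 mm (distance of glue_bottle from where it was at the start of the episode above 0.03 m).
It fails at once if the try square is pushed more than 30 mm (distance of try_square from where it was at the start of the episode above 0.03 m).
It fails at once if the sanding block is pushed more than 30 mm (distance of sanding_block from where it was at the start of the episode above 0.03 m).
It also fails if it takes over 72 s, if anything falls off the work surface, if the arm or the gripper's body presses on something with over 40 N, if the wrist force passes 120 N, or if a joint passes its speed limit or range.

## Working session

There is one attempt and no reset: what is moved stays moved. The work goes in short steps, Python scripts to look and compute and a shell command to move; the robot and the scene stay as the last step left them, time stands still between calls to the robot, and variables do not carry over. Pictures are saved under pics/ and viewed, and the job is handed in when it is done.

```bash
ls; mkdir -p pics
python3 - <<'E'
from rig import arm, imaging
import cv2
s=arm.state();print(s)
for n in ["scene","top","wrist"]:
    p=imaging.camera_params(n);print(n,p)
    im=imaging.snapshot(n);cv2.imwrite(f"pics/{n}0.png",im[:,:,::-1])
E
```

```text
pics
{'t': 0.0, 'qpos': array([-68.90962176,  17.86077251,   0.80215297,  86.69226946,
        -0.25323587,  75.58524885,  -1.55880905]), 'qvel': array([ 0.01585105, -0.03317904, -0.05196964, -0.00385879, -0.03808555,
        0.09536487,  0.07903339]), 'joint_efforts': array([-5.62625326e-05, -3.79918349e+01,  1.46125825e-01, -2.30587167e+01,
        1.24393808e-02,  1.39118306e-02, -1.94472406e-06]), 'eef_pos': array([0.21879198, 0.50370497, 0.1921158 ]), 'ee_rot': array([ -88.06167848,   89.86348247, -111.53798937]), 'contact_force': array([-0.02625833,  0.34839071, -0.20537625]), 'ft_torque': array([ 0.03915142,  0.08293341, -0.00624358]), 'opening': 1.001639694245531}
scene {'vertical_fov': 45.2571083561227, 'cx': 275.37925711977505, 'cy': 206.66756286601458, 'pose': array([[-0.59425651, -0.57381043,  0.56356081, -0.35593716],
       [-0.80426467,  0.42761426, -0.41267951,  0.66257401],
       [-0.00418683, -0.69848953, -0.71560802,  1.1732021 ],
       [ 0.        ,  0.        ,  0.        ,  1.        ]])}
top {'vertical_fov': 57.94287956182555, 'cx': 277.9796285185981, 'cy': 219.20248884980984, 'pose': array([[-0.00285409, -0.9753349 ,  0.22071178,  0.24148536],
       [-0.9999812 ,  0.00398146,  0.00466323,  0.009004  ],
       [-0.00542696, -0.22069432, -0.97532793,  1.23122297],
       [ 0.        ,  0.        ,  0.        ,  1.        ]])}
wrist {'vertical_fov': 65.70646984690485, 'cx': 278.5434367895706, 'cy': 213.67846466232916, 'mount': array([[-2.20797543e-04, -2.84342641e-01,  9.58722699e-01,
        -1.81362465e-01],
       [ 9.99998000e-01, -1.96862645e-03, -3.53561403e-04,
        -6.68414132e-04],
       [ 1.98789945e-03,  9.58720703e-01,  2.84342506e-01,
        -7.16734770e-02],
       [ 0.00000000e+00,  0.00000000e+00,  0.00000000e+00,
         1.00000000e+00]])}
```

View pics/scene0.png

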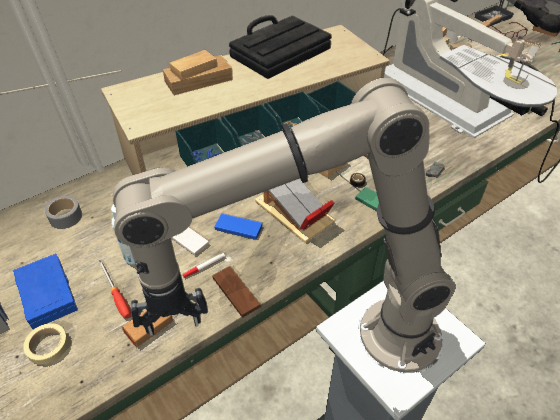

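View pics/top0.png

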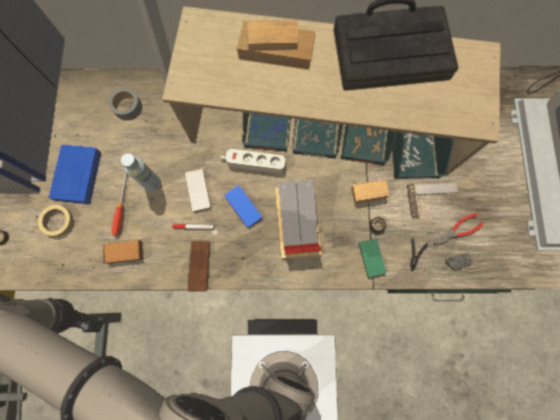

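View pics/wrist0.png

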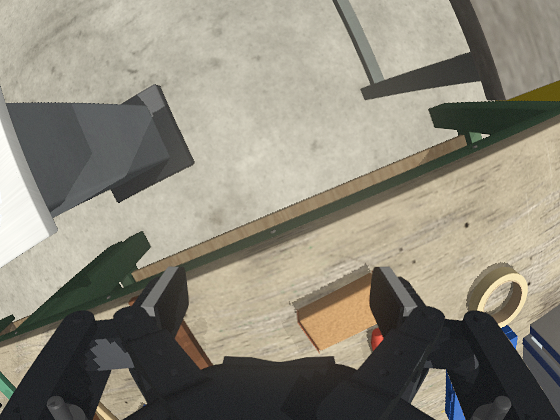

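Run:
```python
import cv2
im=cv2.imread("pics/top0.png")
cv2.imwrite("pics/t_a.png",cv2.resize(im[130:300,90:290],None,fx=4,fy=3.5,interpolation=cv2.INTER_CUBIC)[:600])
cv2.imwrite("pics/t_b.png",cv2.resize(im[140:290,260:460],None,fx=4,fy=4,interpolation=cv2.INTER_CUBIC))
```

```text
(no output)
```

View pics/t_a.png

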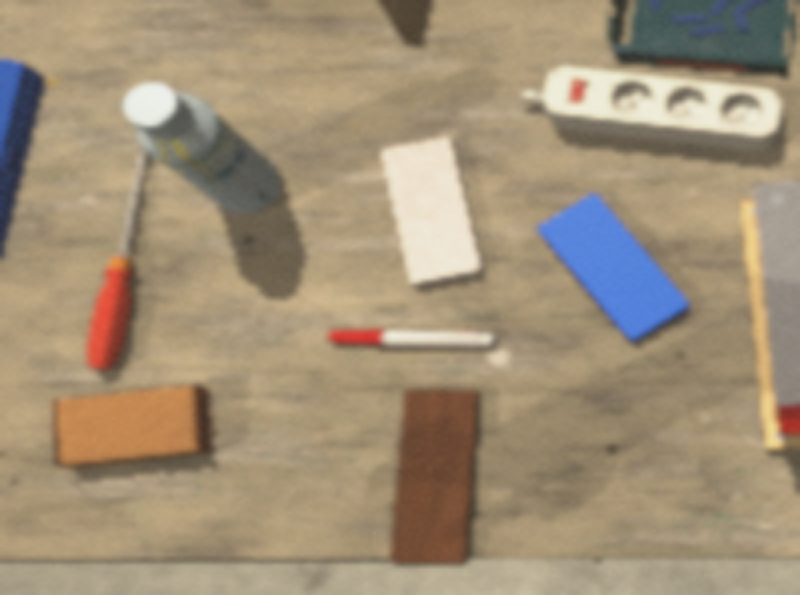

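View pics/t_b.png

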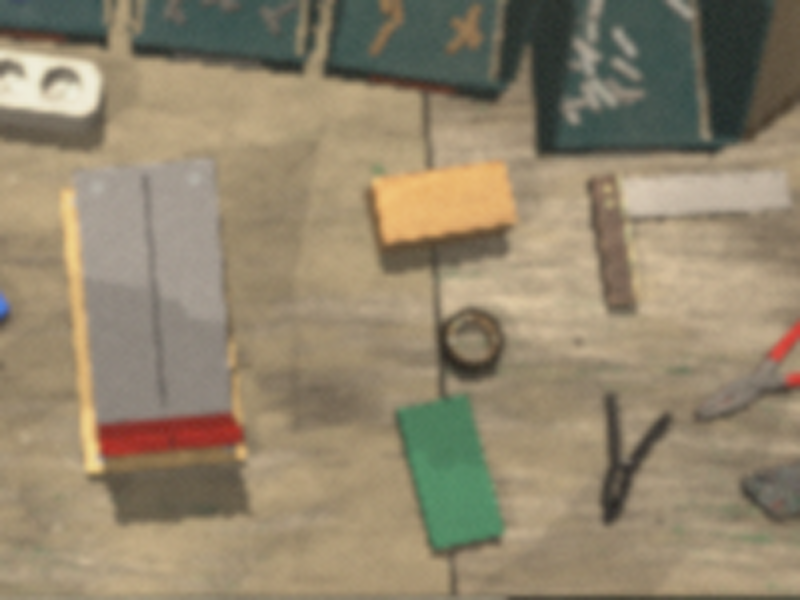

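The top view shows the dark board at (199,265), white (197,190), green (372,258), pine (371,190), and the jig at (298,217) with its stop at the bottom. The blue board at (243,207) and the cork block at (122,252) are look-alikes.

```bash
cat > h.py <<'E'
import numpy as np, cv2
from scipy.spatial.transform import Rotation as R
from rig import arm, imaging
H,W=420,560
def f_of(p): return H/2/np.tan(np.radians(p['vertical_fov']/2))
def tool_T(s=None):
    s=s or arm.state(); T=np.eye(4); T[:3,:3]=R.from_euler('xyz',s['ee_rot'],degrees=True).as_matrix(); T[:3,3]=s['eef_pos']; return T
def cam(name,T=None):
    p=imaging.camera_params(name)
    return dict(f=f_of(p),cx=p['cx'],cy=p['cy'],pose=(T@p['mount']) if name=='wrist' else p['pose'],fish=name=='wrist')
def rays(c,px):
    px=np.atleast_2d(np.asarray(px,float)); u=(px-[c['cx'],c['cy']])/c['f']
    if c['fish']:
        r=np.linalg.norm(u,axis=1,keepdims=True)+1e-12
        d=np.hstack([np.sin(r)*u/r,np.cos(r)])
    else: d=np.hstack([u,np.ones((len(u),1))])
    return d@c['pose'][:3,:3].T
def onplane(c,px,z,n=(0,0,1)):
    n=np.asarray(n,float); d=rays(c,px); o=c['pose'][:3,3]
    t=(z-o@n)/(d@n); return o+t[:,None]*d
def proj(c,P):
    P=np.atleast_2d(P); q=(P-c['pose'][:3,3])@c['pose'][:3,:3]
    if c['fish']:
        rr=np.linalg.norm(q[:,:2],axis=1,keepdims=True)+1e-12; th=np.arctan2(rr[:,0],q[:,2])[:,None]
        u=q[:,:2]/rr*th
    else: u=q[:,:2]/q[:,2:]
    return u*c['f']+[c['cx'],c['cy']]
def tri(c1,p1,c2,p2):
    d1=rays(c1,p1);d2=rays(c2,p2);out=[]
    for a,b in zip(d1,d2):
        A=np.c_[a,-b];t=np.linalg.lstsq(A,c2['pose'][:3,3]-c1['pose'][:3,3],rcond=None)[0]
        P=c1['pose'][:3,3]+a*t[0];Q=c2['pose'][:3,3]+b*t[1];out.append(np.r_[(P+Q)/2,np.linalg.norm(P-Q)])
    return np.array(out)
def rect(c,mask,z,roi):
    m=np.zeros_like(mask);x0,y0,x1,y1=roi;m[y0:y1,x0:x1]=mask[y0:y1,x0:x1]
    n,l,st,_=cv2.connectedComponentsWithStats(m.astype(np.uint8)); k=1+np.argmax(st[1:,4]); 
    cs,_=cv2.findContours((l==k).astype(np.uint8),cv2.RETR_EXTERNAL,cv2.CHAIN_APPROX_NONE)
    ct=max(cs,key=len)[:,0]; P=onplane(c,ct,z)[:,:2]
    (x,y),(w,h),a=cv2.minAreaRect((P*1000).astype(np.float32))
    if w<h: w,h=h,w;a+=90
    return dict(c=(round(x,1),round(y,1)),L=round(w,1),W=round(h,1),ang=round((a+90)%180-90,1),area=int(st[k,4]))
E
python3 - <<'E'
from h import *
c=cam('top');im=cv2.imread('pics/top0.png');hsv=cv2.cvtColor(im,cv2.COLOR_BGR2HSV).astype(int);h,s,v=hsv[...,0],hsv[...,1],hsv[...,2]
for p in [(199,265),(197,190),(372,258),(371,190),(122,252),(210,170)]: print(p,hsv[p[1],p[0]])
g=(h>60)&(h<90)&(s>100)
print('green',rect(c,g,.016,(350,230,395,285)))
w=(s<50)&(v>170)
print('white',rect(c,w,.016,(180,160,215,215)))
d=(s>110)&(v<150)&(h<15)
print('dark',rect(c,d,.016,(180,235,220,295)))
pi=(s>110)&(v>190)&(h>8)&(h<25)
print('pine',rect(c,pi,.041,(345,170,395,210)))
print('bench edge / jig')
# shelf pts: near-left/right stop-foot etc
for p in [(278.7,181),(314,179.6)]: print('shelf rear corner',onplane(c,p,.115))
for p in [(285,253),(320.5,250.5)]: print('stop top?',onplane(c,p,.045+.06*.94))
for p in [(296.5,184.5),(301,240)]: print('line',onplane(c,p,.05),onplane(c,p,.11))
E
```

```text
(199, 265) [ 11 130 102]
(197, 190) [ 19  34 237]
(372, 258) [ 69  99 142]
(371, 190) [ 17 131 229]
(122, 252) [ 14 147 196]
(210, 170) [ 18  71 172]
green {'c': (371.9, -291.9), 'L': 64.5, 'W': 38.6, 'ang': 59.1, 'area': 117}
white {'c': (619.4, 285.5), 'L': 136.4, 'W': 59.6, 'ang': 13.6, 'area': 681}
dark {'c': (365.1, 270.1), 'L': 153.9, 'W': 58.4, 'ang': -1.0, 'area': 877}
pine {'c': (608.6, -288.3), 'L': 110.2, 'W': 54.2, 'ang': -81.2, 'area': 523}
bench edge / jig
shelf rear corner [[0.61500988 0.01177142 0.115     ]]
shelf rear corner [[ 0.61903752 -0.09727276  0.115     ]]
stop top? [[ 0.3933452  -0.00631316  0.1014    ]]
stop top? [[ 0.40049216 -0.11272337  0.1014    ]]
line [[ 0.62452018 -0.04604932  0.05      ]] [[ 0.605064  -0.0432529  0.11     ]]
line [[ 0.44126502 -0.05773673  0.05      ]] [[ 0.43111725 -0.05434665  0.11      ]]
```

```bash
cat >> h.py <<'E'
def down(yaw,tilt=0.):
    """tool orientation: z_tool horizontal dir at yaw(deg), x_tool down; tilt = shelf slope so tool x = -(normal of shelf rising along yaw)"""
    a=np.radians(yaw);t=np.radians(tilt)
    z=np.array([np.cos(a)*np.cos(t),np.sin(a)*np.cos(t),np.sin(t)])
    x=-np.array([-np.cos(a)*np.sin(t),-np.sin(a)*np.sin(t),np.cos(t)])
    return np.c_[x,np.cross(z,x),z]
def plan(pos,Rt,T=None):
    T=tool_T() if T is None else T
    d=T[:3,:3].T@(np.asarray(pos)-T[:3,3]); rv=np.degrees(R.from_matrix(T[:3,:3].T@Rt).as_rotvec())
    print('shift',np.round(d,4),'turn',np.round(rv/5,3),'rows>=',int(np.ceil(max(np.linalg.norm(d)/.05,np.linalg.norm(rv)/8.59))))
E
python3 - <<'E'
from h import *
T=tool_T();print(np.round(T,3))
plan([.42,-.05,.33],down(4),T)
plan([.42,-.05,.33],down(184),T)
E
```

```text
[[-0.001  0.398  0.917  0.219]
 [-0.002  0.917 -0.398  0.504]
 [-1.    -0.002  0.     0.192]
 [ 0.     0.     0.     1.   ]]
shift [-0.1368 -0.4282  0.4051] turn [-5.495e+00 -4.000e-03  2.000e-02] rows>= 13
shift [-0.1368 -0.4282  0.4051] turn [3.0505e+01 2.8000e-02 6.0000e-03] rows>= 18
```

```bash
python3 -m handwheel '[[[-0.06,-0.04,0.04],[-0.5,0,0]],[[-0.137,-0.428,0.405],[-5.5,0,0]],[[-0.137,-0.428,0.405],[-5.5,0,0]],[[-0.137,-0.428,0.405],[-5.5,0,0]],[[-0.137,-0.428,0.405],[-5.5,0,0]],[[-0.137,-0.428,0.405],[-5.5,0,0]],[[-0.137,-0.428,0.405],[-5.5,0,0]],[[-0.137,-0.428,0.405],[-5.5,0,0]],[[-0.137,-0.428,0.405],[-5.5,0,0]],[[-0.137,-0.428,0.405],[-5.5,0,0]],[[-0.137,-0.428,0.405],[-5.5,0,0]],[[-0.137,-0.428,0.405],[-5.5,0,0]]]' 0.085 40
python3 -m handwheel '[[[0.03,-0.06,0.02],[0,0,0]],[[0.03,-0.06,0.02],[0,0,0]]]' >/dev/null
python3 - <<'E'
from h import *
s=arm.state();print(s['t'],s['eef_pos'],s['ee_rot'],s['qpos'])
T=tool_T(s);np.save('T1.npy',T);cv2.imwrite('pics/w1.png',imaging.snapshot('wrist')[:,:,::-1])
cv2.imwrite('pics/top1.png',imaging.snapshot('top')[:,:,::-1]);cv2.imwrite('pics/sc1.png',imaging.snapshot('scene')[:,:,::-1])
E
```

```text
t: 1.35
eef_pos: [0.4138, -0.0346, 0.3272]
ee_rot: [-96.6, 89.9, -92.6]
contact_force: [1.9, 1.5, 0.3]
opening: 0.993
1.55 [ 0.4376221  -0.09841212  0.29653175] [-99.75304148  89.79772974 -96.14356525] [-26.35518955   3.38197432  39.30214602  90.48859462  -1.94346232
  86.87115203 106.61276001]
```

View pics/w1.png

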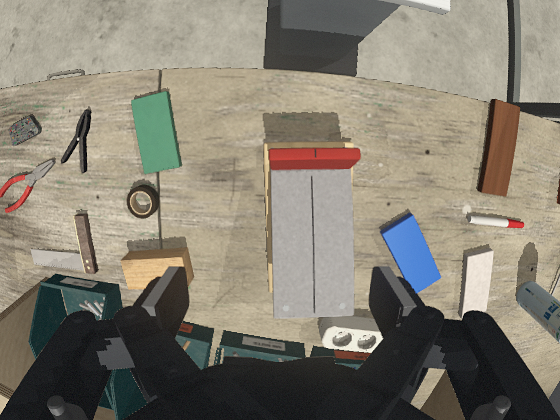

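View pics/sc1.png

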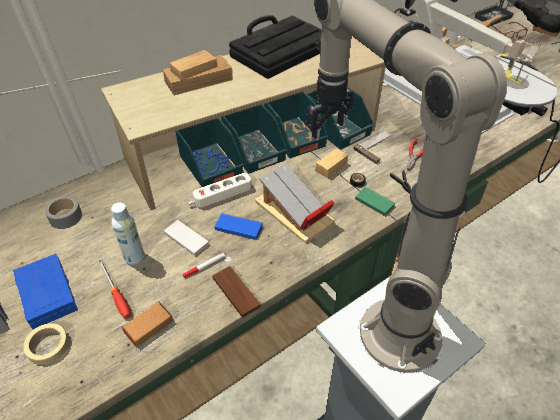

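Wrist view: jig centre line runs (312,177)–(315,312), stop at the top (red, 150–170). Dark board (499,147), white (477,283), green (156,131), pine (157,267). The scene view confirms all objects are in place. Now measuring.

Run:
```python
from h import *
s=arm.state();print(s['t'],s['eef_pos'],s['qvel'].round(2))
T=tool_T(s);np.save('T2.npy',T);im=imaging.snapshot('wrist')[:,:,::-1].copy();cv2.imwrite('pics/w2.png',im)
cv2.imwrite('pics/w2a.png',cv2.resize(im[130:330,240:380],None,fx=3,fy=3,interpolation=cv2.INTER_CUBIC))
c=cam('wrist',T);hsv=cv2.cvtColor(im,cv2.COLOR_BGR2HSV).astype(int);h,s,v=hsv[...,0],hsv[...,1],hsv[...,2]
for p in [(499,147),(477,283),(156,131),(157,267)]: print(p,hsv[p[1],p[0]])
ct=cam('top');it=cv2.imread('pics/top1.png');ht=cv2.cvtColor(it,cv2.COLOR_BGR2HSV).astype(int);h2,s2,v2=ht[...,0],ht[...,1],ht[...,2]
g=lambda h,s,v:(h>60)&(h<90)&(s>80);w=lambda h,s,v:(s<50)&(v>150);d=lambda h,s,v:(s>100)&(v<150)&(h<15);pi=lambda h,s,v:(s>100)&(v>150)&(h>8)&(h<25)
for n,f,z,r1,r2 in [('green',g,.016,(125,80,190,180),(350,230,395,285)),('white',w,.016,(455,240,500,320),(180,160,215,215)),('dark',d,.016,(475,90,525,205),(180,235,220,295)),('pine',pi,.041,(110,235,200,300),(345,170,395,210))]:
  print(n,'wrist',rect(c,f(h,s,v),z,r1));
  try: print('   top',rect(ct,f(h2,s2,v2),z,r2))
  except Exception as e: print(e)
```

```text
1.7 [ 0.43724011 -0.09411243  0.29649047] [-1.88 -1.25 -3.15 -0.77 -0.8   0.54 -0.47]
(499, 147) [ 12 145 118]
(477, 283) [ 16  26 227]
(156, 131) [ 73  90 156]
(157, 267) [ 18  95 229]
green wrist {'c': (388.9, -285.5), 'L': 115.0, 'W': 62.6, 'ang': 12.0, 'area': 2776}
   top {'c': (389.3, -285.8), 'L': 112.4, 'W': 56.4, 'ang': 12.0, 'area': 523}
white wrist {'c': (613.5, 297.1), 'L': 138.2, 'W': 97.6, 'ang': 18.4, 'area': 1737}
   top {'c': (619.2, 285.0), 'L': 137.2, 'W': 59.1, 'ang': 13.6, 'area': 675}
dark wrist {'c': (365.2, 265.5), 'L': 159.0, 'W': 69.1, 'ang': -1.5, 'area': 2752}
   top {'c': (366.4, 269.9), 'L': 157.1, 'W': 59.3, 'ang': -1.5, 'area': 913}
pine wrist {'c': (634.5, -317.0), 'L': 43.7, 'W': 6.8, 'ang': -77.3, 'area': 50}
   top {'c': (613.8, -332.7), 'L': 55.6, 'W': 26.0, 'ang': -3.8, 'area': 100}
```

View pics/w2a.png

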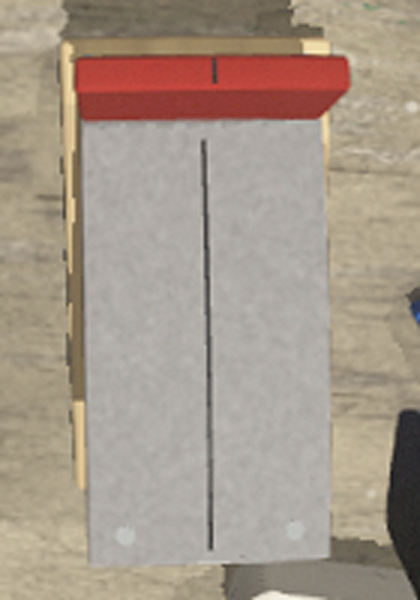

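View pics/top1.png

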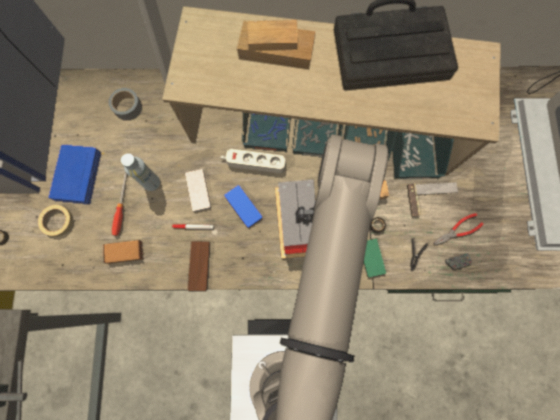

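```bash
cat > fit.py <<'E'
from h import *
from scipy.optimize import least_squares
def shelfT(p):
    T=np.eye(4);T[:3,:3]=R.from_euler('ZY',[p[3],-p[4]],degrees=True).as_matrix();T[:3,3]=p[:3];return T
E
python3 - <<'E'
from fit import *
cw=cam('wrist',np.load('T2.npy'));ct=cam('top')
B=130;A=240
W=[((0,-.055,0),(83/3+A,120/3+B)),((0,.055,0),(325/3+A,120/3+B)),((.2,-.055,0),(89/3+A,562/3+B)),((.2,.055,0),(329/3+A,556/3+B))]
Wl=[((204/3+A,140/3+B)),((211/3+A,549/3+B))]
Tp=[((.2,.055,0),(279,182.5)),((.2,-.055,0),(313.7,179.7)),((0,.055,.06),(284.5,247)),((0,-.055,.06),(320.5,244))]
def res(p,full=True):
    T=shelfT(p if full else [p[0],p[1],.045,p[2],20])
    r=[]
    for c,L in((cw,W),(ct,Tp)):
        P=np.array([a for a,_ in L])@T[:3,:3].T+T[:3,3]
        r.append((proj(c,P)-np.array([b for _,b in L])).ravel())
    return np.concatenate(r)
for full,p0 in((False,[.41,-.06,4]),(True,[.41,-.06,.045,4,20])):
    s=least_squares(res,p0,args=(full,),loss='soft_l1');print(s.x.round(4),res(s.x,full).round(1))
p=s.x if False else None
s=least_squares(res,[.41,-.06,4],args=(False,),loss='soft_l1');T=shelfT([s.x[0],s.x[1],.045,s.x[2],20]);np.save('S.npy',T)
n=T[:3,2]
for px in Wl:
    q=onplane(cw,px,n@T[:3,3],n)[0];print('line in shelf',(T[:3,:3].T@(q-T[:3,3])).round(4))
for px in [(296.5,184.5),(301,240)]:
    q=onplane(ct,px,n@T[:3,3],n)[0];print('line in shelf top',(T[:3,:3].T@(q-T[:3,3])).round(4))
E
```

```text
[ 0.4285 -0.0558  4.4132] [-0.3 -0.1 -0.1 -0.4 -0.6  1.1  0.2  0.7 -0.9 -0.3 -0.1 -0.3 -0.8  2.5
 -0.3  2.6]
[ 0.428  -0.0561  0.051   4.6219 15.5821] [-0.7  0.4  0.6 -0.2 -0.1  0.2 -0.9 -0.4 -1.1 -0.6 -0.6 -0.7 -0.7  0.9
 -0.1  0.9]
line in shelf [ 0.0098 -0.0005 -0.    ]
line in shelf [0.1933 0.0006 0.    ]
line in shelf top [ 0.1886 -0.0012 -0.    ]
line in shelf top [ 0.0135 -0.003  -0.    ]
```

Run:
```python
from h import *
plan([.366,.270,.12],down(-1.5))
```

```text
shift [ 0.177   0.3666 -0.0457] turn [ 1.107 -0.016  0.002] rows>= 9
```

```bash
python3 -m handwheel '[[[0.01,0.04,-0.005],[0.2,0,0]],[[0.02,0.09,-0.01],[0.4,0,0]],[[0.03,0.14,-0.02],[0.7,0,0]],[[0.177,0.367,-0.046],[1.11,0,0]],[[0.177,0.367,-0.046],[1.11,0,0]],[[0.177,0.367,-0.046],[1.11,0,0]],[[0.177,0.367,-0.046],[1.11,0,0]],[[0.177,0.367,-0.046],[1.11,0,0]],[[0.177,0.367,-0.046],[1.11,0,0]],[[0.177,0.367,-0.046],[1.11,0,0]],[[0.177,0.367,-0.046],[1.11,0,0]]]' 0.075
python3 - <<'E'
from h import *
s=arm.state();print(s['eef_pos'],s['ee_rot'],s['qpos'].round(1),s['qvel'].round(1))
T=tool_T(s);im=imaging.snapshot('wrist')[:,:,::-1];cv2.imwrite('pics/w3.png',im);np.save('T3.npy',T)
c=cam('wrist',T);S=R.from_euler('z',-1.5,degrees=True).as_matrix()
im=im.copy()
P=np.array([[a,b,.016] for a,b in((-.08,-.03),(.08,-.03),(.08,.03),(-.08,.03))])@S.T+[.366,.270,0]
cv2.polylines(im,[proj(c,P).round().astype(int)],True,(0,255,0),1);cv2.imwrite('pics/w3o.png',im)
plan([.366,.270,.0],down(-1.5),T)
E
```

```text
t: 2.85
eef_pos: [0.3647, 0.2714, 0.1203]
ee_rot: [-161.3, 89.9, -162.6]
contact_force: [0.8, -0.6, -0.0]
opening: 0.878
[0.3647356  0.27143423 0.1203333 ] [-161.349426     89.91642945 -162.64534659] [-52.1  10.1  15.2 107.7  -3.   62.7  53. ] [ 1.5 -1.3  2.4 -0.4  0.3 -0.   0.2]
shift [ 0.1203 -0.0013  0.0015] turn [ 0.041 -0.016  0.005] rows>= 3
```

View pics/w3o.png

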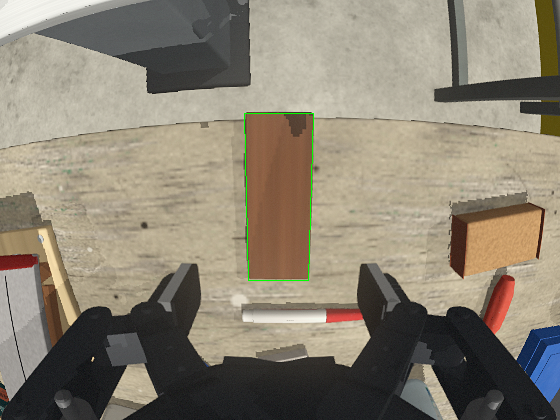

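The green outline of the measured pose matches the dark board at (280,195) to within a pixel. Descending.

```bash
python3 -m handwheel '[[[0.05,-0.001,0.001],[0.04,0,0]],[[0.09,-0.001,0.001],[0.04,0,0]],[[0.117,-0.001,0.001],[0.04,0,0]],[[0.117,-0.001,0.001],[0.04,0,0]],[[0.117,-0.001,0.001],[0.04,0,0]]]'
python3 - <<'E'
from h import *
s=arm.state();print(s['eef_pos'],s['contact_force'])
cv2.imwrite('pics/w4.png',imaging.snapshot('wrist')[:,:,::-1])
E
```

```text
t: 3.4
eef_pos: [0.368, 0.2694, 0.0052]
ee_rot: [43.1, 89.9, 41.3]
contact_force: [0.2, -0.4, 0.1]
opening: 0.877
[0.36796416 0.26940017 0.00515895] [ 0.18028643 -0.37069025  0.08761067]
```

View pics/w4.png

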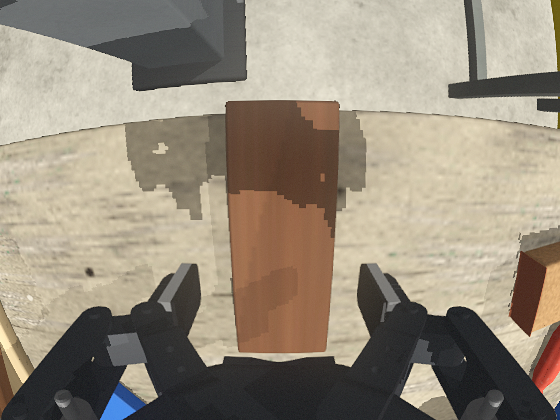

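```bash
python3 -m handwheel '[[[0.005,0,-0.002],[0,0,0]],[[0.005,0,-0.002],[0,0,0]]]'; python3 -m handwheel '[[[0,0,0],[0,0,0]],[[0,0,0],[0,0,0]],[[0,0,0],[0,0,0]],[[0,0,0],[0,0,0]],[[0,0,0],[0,0,0]]]' 0.0 50
python3 - <<'E'
from h import *
cv2.imwrite('pics/w5.png',imaging.snapshot('wrist')[:,:,::-1])
E
```

```text
t: 3.65
eef_pos: [0.3677, 0.2711, 0.0022]
ee_rot: [45.1, 89.6, 43.4]
contact_force: [0.6, -0.1, 0.3]
opening: 0.881
t: 4.15
eef_pos: [0.3676, 0.2711, 0.0022]
ee_rot: [45.4, 89.6, 43.6]
contact_force: [-0.5, 0.2, -0.3]
opening: 0.021
```

View pics/w5.png

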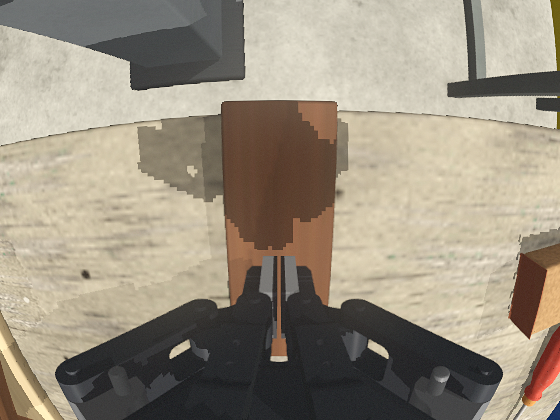

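```bash
python3 - <<'E'
from h import *
T=tool_T();c=cam('wrist',T)
for dx in (0,-.01,-.019,-.03,-.04):
    for dz in (-.011,.011): 
        print(dx,dz,proj(c,(T@[dx,0,dz,1])[:3]).round(1))
E
python3 - <<'E'
import cv2
im=cv2.imread('pics/w5.png');cv2.imwrite('pics/w5z.png',cv2.resize(im[220:370,180:380],None,fx=4,fy=4,interpolation=cv2.INTER_CUBIC))
E
```

```text
0 -0.011 [[280.2 225.3]]
0 0.011 [[280.2 259.4]]
-0.01 -0.011 [[280.3 231. ]]
-0.01 0.011 [[280.3 266.5]]
-0.019 -0.011 [[280.4 236.7]]
-0.019 0.011 [[280.4 273.5]]
-0.03 -0.011 [[280.5 244.4]]
-0.03 0.011 [[280.5 282.9]]
-0.04 -0.011 [[280.6 252.3]]
-0.04 0.011 [[280.6 292.5]]
```

View pics/w5z.png

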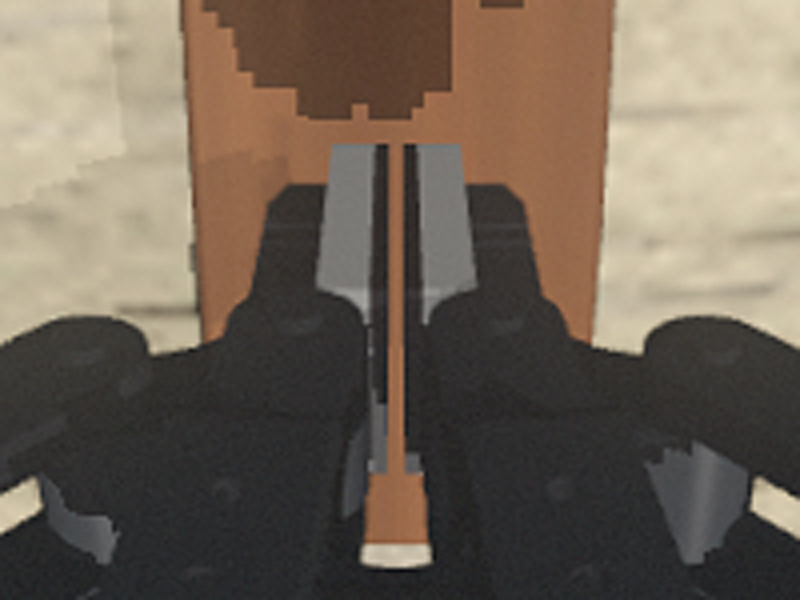

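The fingers closed above the board with no contact, so the tips sit farther back than the TCP figure suggests. I'll find the real tip height by lowering the shut fingers gently onto the board top.

```bash
for i in 1; do python3 -m handwheel '[[[0.003,0,0],[0,0,0]],[[0.003,0,0],[0,0,0]]]' | sed -n '2p;4p'; python3 -m handwheel '[[[0.003,0,0],[0,0,0]],[[0.003,0,0],[0,0,0]]]' | sed -n '2p;4p'; done
```

```text
eef_pos: [0.3672, 0.2708, -0.0013]
contact_force: [-0.6, -0.7, 0.4]
eef_pos: [0.3668, 0.2705, -0.0049]
contact_force: [0.0, 0.1, 0.6]
```

```bash
for i in 1 2 3; do python3 -m handwheel '[[[0.003,0,0],[0,0,0]],[[0.003,0,0],[0,0,0]]]' | sed -n '2p;4p';  done
```

```text
eef_pos: [0.3664, 0.2702, -0.0083]
contact_force: [0.7, 0.1, 0.0]
eef_pos: [0.366, 0.2699, -0.0117]
contact_force: [0.1, -0.6, 0.1]
eef_pos: [0.3657, 0.2697, -0.0152]
contact_force: [-0.6, 0.3, 0.5]
```

Run:
```python
from h import *
c=cam('scene');T=tool_T();print(proj(c,T[:3,3]))
im=imaging.snapshot('scene')[:,:,::-1];im2=imaging.snapshot('wrist')[:,:,::-1]
u,v=proj(c,T[:3,3])[0].astype(int)
a=cv2.resize(im[v-70:v+50,u-60:u+60],(480,480),interpolation=cv2.INTER_CUBIC)
b=cv2.resize(im2[200:360,200:360],(320,320));b=cv2.copyMakeBorder(b,0,160,0,0,cv2.BORDER_CONSTANT)
cv2.imwrite('pics/s6.png',np.hstack([a,b]))
```

```text
[[237.0951984  294.68938284]]
```

View pics/s6.png

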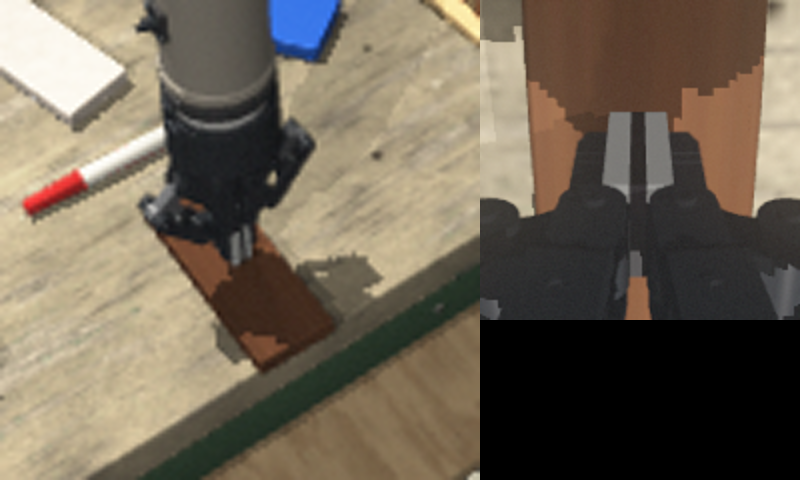

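```bash
for i in 1 2; do python3 -m handwheel '[[[0.003,0.001,0.001],[0,0,0]],[[0.003,0.001,0.001],[0,0,0]]]' | tail -n4;  done
```

```text
eef_pos: [0.367, 0.2709, -0.0181]
ee_rot: [51.1, 89.9, 49.4]
contact_force: [0.2, 0.7, 0.6]
opening: -0.003
eef_pos: [0.3679, 0.2718, -0.0215]
ee_rot: [50.8, 89.9, 49.1]
contact_force: [0.9, 0.5, -0.1]
opening: 0.0
```

```bash
for i in 1 2 3; do python3 -m handwheel '[[[0.003,0,0],[0,0,0]],[[0.003,0,0],[0,0,0]]]' | sed -n '2p;4p';  done
```

```text
eef_pos: [0.3682, 0.272, -0.0221]
contact_force: [-4.5, -3.5, 21.0]
eef_pos: [0.3681, 0.2721, -0.0221]
contact_force: [-7.6, -4.6, 26.8]
eef_pos: [0.3681, 0.2721, -0.0221]
contact_force: [-6.4, -5.1, 26.3]
```

Shut tips touch the board top (z≈0.016) at TCP z=-0.022, so the real tips lie about 38 mm behind the reported TCP. I'll use that offset from here on. Raise, open, lower and grip.

```bash
cat >> h.py <<'E'
OFF=.045 # tips behind reported TCP at ~60 mm opening
E
python3 -m handwheel '[[[-0.03,0,0],[0,0,0]],[[-0.03,0,0],[0,0,0]],[[-0.03,0,0],[0,0,0]],[[-0.03,0,0],[0,0,0]],[[-0.03,0,0],[0,0,0]]]' 0.08
python3 - <<'E'
from h import *
plan([.366,.270,-.040],down(-1.5))
E
```

```text
t: 6.8
eef_pos: [0.3672, 0.2714, 0.0068]
ee_rot: [155.6, 89.8, 153.8]
contact_force: [-0.4, -0.2, -0.1]
opening: 0.844
shift [ 0.0468 -0.0015 -0.001 ] turn [-0.049 -0.043 -0.019] rows>= 1
```

```bash
python3 -m handwheel '[[[0.012,-0.001,-0.001],[-0.05,-0.04,0]],[[0.024,-0.001,-0.001],[-0.05,-0.04,0]],[[0.036,-0.001,-0.001],[-0.05,-0.04,0]],[[0.046,-0.001,-0.001],[-0.05,-0.04,0]],[[0.046,-0.001,-0.001],[-0.05,-0.04,0]]]'
```

```text
t: 7.3
eef_pos: [0.3646, 0.2693, -0.041]
ee_rot: [-161.6, 89.8, -163.2]
contact_force: [-0.5, -0.2, -0.6]
opening: 0.939
```

```bash
python3 -m handwheel '[[[0,0,0],[0,0,0]],[[0,0,0],[0,0,0]],[[0,0,0],[0,0,0]],[[0,0,0],[0,0,0]]]' 0.03 50; python3 -m handwheel '[[[-0.004,0,0],[0,0,0]],[[-0.02,0,0],[0,0,0]],[[-0.05,0,0],[0,0,0]],[[-0.05,0,0],[0,0,0]]]'
python3 - <<'E'
from h import *
s=arm.state();print(s['eef_pos'],s['contact_force'],s['qpos'].round(1));cv2.imwrite('pics/w7.png',imaging.snapshot('wrist')[:,:,::-1])
cv2.imwrite('pics/s7.png',imaging.snapshot('scene')[150:350,120:400,::-1])
E
```

```text
t: 7.7
eef_pos: [0.3648, 0.2695, -0.0407]
ee_rot: [-167.6, 89.8, -169.1]
contact_force: [0.0, -0.5, 0.6]
opening: 0.685
t: 8.1
eef_pos: [0.3679, 0.2717, 0.0127]
ee_rot: [55.5, 89.7, 54.0]
contact_force: [0.8, 0.6, -1.5]
opening: 0.685
[0.36794114 0.27168274 0.01269359] [ 0.76378261  0.55558189 -1.46353244] [-50.7  18.4  14.6 115.   -6.4  47.   56.1]
```

View pics/w7.png

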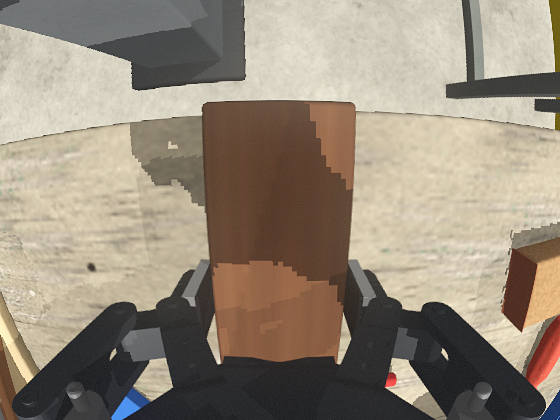

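View pics/s7.png

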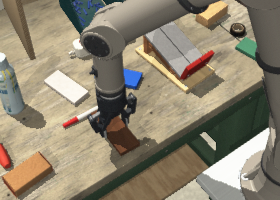

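```bash
cat >> h.py <<'E'
def shelf_tool(x,y,h,S=None,dyaw=0):
    """TCP pose with point 41 mm behind TCP at shelf (x,y,h)"""
    S=np.load('S.npy') if S is None else S
    yaw=np.degrees(np.arctan2(S[1,0],S[0,0]))+dyaw
    Rt=down(yaw,20); p=S[:3,3]+S[:3,:3]@np.array([x,y,h]); return p+Rt[:,0]*.041,Rt
E
python3 - <<'E'
from h import *
T=tool_T();c=cam('wrist',T)
P=np.array([[-.057,b,a,1] for a,b in((-.08,-.03),(-.08,.03),(.08,.03),(.08,-.03))])
print(proj(c,(P@T.T)[:,:3]).round(1))
plan(*shelf_tool(.088,0,.12))
plan(*shelf_tool(.088,0,.02))
E
```

```text
[[202.3 101.2]
 [359.1 101.1]
 [332.9 405.9]
 [228.3 406.3]]
shift [-0.1398 -0.3181  0.1268] turn [-1.173 -4.014  0.197] rows>= 8
shift [-0.0459 -0.3147  0.1609] turn [-1.173 -4.014  0.197] rows>= 8
```

```bash
python3 -m handwheel '[[[-0.05,0,0],[0,0,0]],[[-0.1,-0.01,0],[-0.2,-0.8,0]],[[-0.14,-0.03,0.01],[-0.4,-1.5,0.05]],[[-0.15,-0.08,0.03],[-0.6,-2.2,0.1]],[[-0.14,-0.318,0.126],[-1.17,-4.01,0.2]],[[-0.14,-0.318,0.126],[-1.17,-4.01,0.2]],[[-0.14,-0.318,0.126],[-1.17,-4.01,0.2]],[[-0.14,-0.318,0.126],[-1.17,-4.01,0.2]],[[-0.14,-0.318,0.126],[-1.17,-4.01,0.2]],[[-0.14,-0.318,0.126],[-1.17,-4.01,0.2]],[[-0.14,-0.318,0.126],[-1.17,-4.01,0.2]],[[-0.14,-0.318,0.126],[-1.17,-4.01,0.2]]]'
python3 - <<'E'
from h import *
s=arm.state();print(s['qpos'].round(1),s['qvel'].round(1));T=tool_T(s);im=imaging.snapshot('wrist')[:,:,::-1].copy()
c=cam('wrist',T);S=np.load('S.npy')
Q=np.array([[0,-.055,0],[.2,-.055,0],[.2,.055,0],[0,.055,0],[0,.055,.06],[0,-.055,.06],[0,-.055,0]])@S[:3,:3].T+S[:3,3]
cv2.polylines(im,[proj(c,Q).round().astype(int)],False,(0,255,0),1)
P=np.array([[-.057,b,a,1] for a,b in((-.079,-.03),(-.079,.03),(.081,.03),(.081,-.03))])
cv2.polylines(im,[proj(c,(P@T.T)[:,:3]).round().astype(int)],True,(255,255,0),1)
cv2.imwrite('pics/w8.png',im)
plan(*shelf_tool(.087,0,.12),T);plan(*shelf_tool(.087,0,.006),T)
E
```

```text
t: 9.4
eef_pos: [0.4818, -0.0502, 0.1482]
ee_rot: [0.1, 70.2, 4.5]
contact_force: [-0.1, 0.4, -0.9]
opening: 0.685
[-45.2  -6.1  49.7 121.5   2.   42.9  98.4] [-0.6 -0.6 -2.1  0.1  0.1 -0.1  0.2]
shift [-0.0003 -0.0014  0.0013] turn [ 0.007 -0.039 -0.009] rows>= 1
shift [ 0.1137 -0.0015  0.0017] turn [ 0.007 -0.039 -0.009] rows>= 3
```

View pics/w8.png

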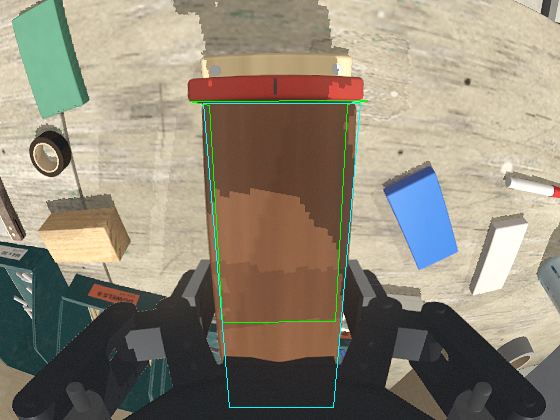

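```bash
python3 -m handwheel '[[[0.04,-0.001,0.002],[0,-0.04,0]],[[0.075,-0.001,0.002],[0,-0.04,0]],[[0.1,-0.001,0.002],[0,-0.04,0]],[[0.109,-0.001,0.002],[0,-0.04,0]],[[0.109,-0.001,0.002],[0,-0.04,0]]]'
python3 - <<'E'
from h import *
T=tool_T();S=np.load('S.npy');c=cam('wrist',T)
print(proj(c,np.array([[0,-.055,.06],[0,.055,.06],[0,0,.06]])@S[:3,:3].T+S[:3,3]).round(1))
q=S[:3,:3].T@(T[:3,3]-T[:3,0]*.041-S[:3,3]);print('held point in shelf',q.round(4))
im=imaging.snapshot('wrist')[:,:,::-1];cv2.imwrite('pics/w9.png',im)
plan(*shelf_tool(.087,0,.0),T)
E
```

```text
t: 9.95
eef_pos: [0.5186, -0.0447, 0.0438]
ee_rot: [0.2, 70.3, 5.0]
contact_force: [-0.4, 0.1, -1.3]
opening: 0.689
[[ 89.2  86.5]
 [454.9  85.8]
 [270.   71.4]]
held point in shelf [0.085  0.004  0.0088]
shift [ 0.0088 -0.0041  0.0022] turn [ 0.068 -0.062 -0.037] rows>= 1
```

View pics/w9.png

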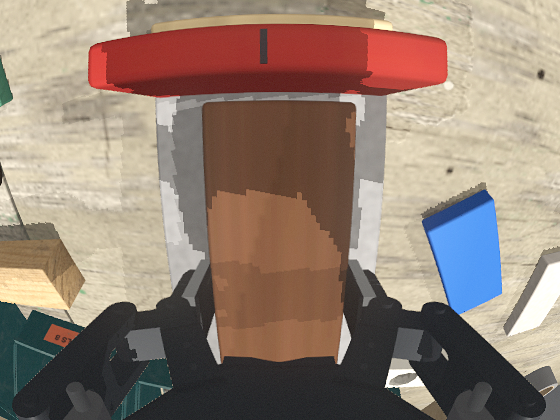

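```bash
python3 -m handwheel '[[[0.001,-0.004,0.001],[0.05,-0.06,0]],[[0.006,-0.004,0.001],[0.05,-0.06,0]],[[0.006,-0.004,0.001],[0.05,-0.06,0]]]'; python3 -m handwheel '[[[0.003,0,0],[0,0,0]],[[0.003,0,0],[0,0,0]]]'
cat > chk.py <<'E'
from h import *
def chk():
    s=arm.state();T=tool_T(s);S=np.load('S.npy');F=S[:3,:3].T@s['contact_force']
    q=S[:3,:3].T@(T[:3,3]-T[:3,0]*.041-S[:3,3]);M=S[:3,:3].T@T[:3,:3]
    print('t',s['t'],'held pt shelf',q.round(4),'F shelf',F.round(1),'yaw err',np.degrees(np.arctan2(M[1,2],M[0,2])).round(2),'pitch err',np.degrees(np.arcsin(M[2,2])).round(2),'open',s['opening'].__round__(3))
if __name__=='__main__': chk()
E
python3 chk.py
```

```text
t: 10.3
eef_pos: [0.5229, -0.0486, 0.04]
ee_rot: [0.6, 69.8, 5.1]
contact_force: [0.1, -0.1, -0.9]
opening: 0.687
t: 10.5
eef_pos: [0.5241, -0.0483, 0.0373]
ee_rot: [0.6, 69.8, 5.1]
contact_force: [-0.3, 0.4, -0.4]
opening: 0.688
t 10.5 held pt shelf [ 0.0873 -0.0001  0.0009] F shelf [-0.4  0.5 -0.3] yaw err 0.06 pitch err 0.19 open 0.688
```

```bash
python3 -m handwheel '[[[0.003,0,0],[0,0,0]],[[0.003,0,0],[0,0,0]]]'>/dev/null;python3 chk.py; python3 -m handwheel '[[[0.001,0,-0.004],[0,0,0]],[[0.001,0,-0.004],[0,0,0]]]'>/dev/null; python3 chk.py
```

```text
t 10.7 held pt shelf [ 0.0876 -0.      0.0001] F shelf [-8.5  2.4 37.1] yaw err 0.07 pitch err 0.2 open 0.685
t 10.9 held pt shelf [ 0.0849 -0.0006  0.0001] F shelf [-1.7  1.2 15.3] yaw err 0.02 pitch err 0.36 open 0.687
```

```bash
python3 -m handwheel '[[[-0.001,0,-0.003],[0,0,0]],[[-0.001,0,-0.004],[0,0,0]]]'>/dev/null;python3 chk.py; python3 -m handwheel '[[[0,0,-0.003],[0,0,0]],[[0,0,-0.003],[0,0,0]]]'>/dev/null; python3 chk.py
```

```text
t 11.1 held pt shelf [ 0.0807 -0.0006  0.0012] F shelf [ 0.  -0.  -1.3] yaw err 0.01 pitch err 0.37 open 0.685
t 11.3 held pt shelf [ 0.0803 -0.0006  0.0016] F shelf [ 5.   1.7 -1.5] yaw err 0.04 pitch err 0.62 open 0.69
```

```bash
python3 -m handwheel '[[[0.002,0,0],[0,0,0]],[[0.002,0,0],[0,0,0]]]'>/dev/null;python3 chk.py; python3 -m handwheel '[[[0,0,0],[0,0,0]],[[0,0,0],[0,0,0]],[[0,0,0],[0,0,0]]]' 0.08 ; python3 chk.py
```

```text
t 11.5 held pt shelf [ 0.0804 -0.0006  0.0002] F shelf [-0.8  1.7 15.6] yaw err 0.05 pitch err 0.61 open 0.688
t: 11.8
eef_pos: [0.5173, -0.049, 0.0336]
ee_rot: [1.5, 69.5, 6.0]
contact_force: [-0.4, -0.4, 0.6]
opening: 0.934
t 11.8 held pt shelf [ 0.0795 -0.0005 -0.0002] F shelf [-0.2 -0.4  0.7] yaw err 0.05 pitch err 0.52 open 0.934
```

Released. Back off along the normal and look.

```bash
python3 -m handwheel '[[[-0.02,0,0.001],[0,0,0]],[[-0.06,0,0.002],[0,0,0]],[[-0.1,0,0.002],[0,0,0]],[[-0.14,0,0.002],[0,0,0]],[[-0.18,0,0.002],[0,0,0]],[[-0.18,0,0.002],[0,0,0]]]'
cat > look.py <<'E'
from h import *
import sys
def look(name,objs=()):
    T=tool_T();im=imaging.snapshot('wrist')[:,:,::-1].copy();cv2.imwrite(f'pics/{name}r.png',im);np.save(f'pics/{name}.npy',T);c=cam('wrist',T);S=np.load('S.npy')
    for L,z,w in objs:
        P=np.array([[0,-w/2,z],[0,w/2,z],[L,w/2,z],[L,-w/2,z]])@S[:3,:3].T+S[:3,3]
        cv2.polylines(im,[(proj(c,P)*16).round().astype(int)],True,(255,255,0),1,cv2.LINE_AA,4)
    cv2.imwrite(f'pics/{name}.png',im)
look(sys.argv[1],eval(sys.argv[2]))
E
python3 look.py w10 '[(.2,0,.11),(.16,.016,.06)]'
python3 - <<'E'
from h import *
plan([.619,.285,.06],down(13.6))
E
```

```text
t: 12.4
eef_pos: [0.4588, -0.0548, 0.2063]
ee_rot: [0.9, 69.2, 5.7]
contact_force: [1.4, 0.3, -1.2]
opening: 0.938
shift [0.2051 0.3241 0.1242] turn [-1.762  4.145  0.227] rows>= 9
```

View pics/w10.png

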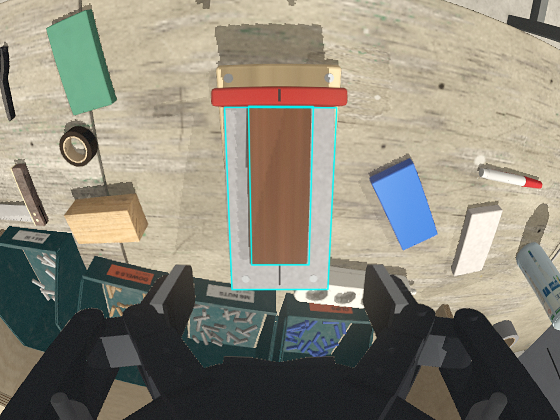

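The dark board lies at (280,185), on its predicted outline, butted against the stop. Next I'm checking the surroundings of the white board (bottle, overhead shelf).

Run:
```python
from h import *
ct=cam('top');cs=cam('scene')
print('shelf FL,FR',tri(ct,[(168,123),(498,133)],cs,[(118,145),(388,62)]).round(3))
print('bottle',onplane(ct,[(128,160)],.214),onplane(ct,[(155,187)],0), 'tri',tri(ct,[(128,160)],cs,[(121,208)]).round(3))
print('marker',onplane(ct,[(173,226),(214,228)],.012))
print('strip',onplane(ct,[(226,155),(285,165)],.03))
cw=cam('wrist',np.load('pics/w10.npy'));im=cv2.imread('pics/w10r.png')
P=np.array([[-.069,-.03],[-.069,.03],[.069,.03],[.069,-.03]])
a=np.radians(13.6);Q=np.c_[P@np.array([[np.cos(a),np.sin(a)],[-np.sin(a),np.cos(a)]])+[.619,.285],np.full(4,.016)]
print(proj(cw,Q).round(1))
```

```text
shelf FL,FR [[ 0.755  0.342  0.286  0.075]
 [ 0.698 -0.595  0.263  0.01 ]]
bottle [[0.64683777 0.4418526  0.214     ]] [[0.63405548 0.43265898 0.        ]] tri [[0.647 0.442 0.211 0.004]]
marker [[0.49588664 0.36001993 0.012     ]
 [0.4886467  0.22487541 0.012     ]]
strip [[ 0.73646312  0.1897578   0.03      ]
 [ 0.69967934 -0.00934013  0.03      ]]
[[471.7 213.4]
 [503.1 208.5]
 [482.2 269.6]
 [453.9 275.5]]
```

```bash
python3 -m handwheel '[[[0.01,0.04,0.01],[-0.2,0.5,0]],[[0.02,0.09,0.02],[-0.4,1.2,0]],[[0.167,0.324,0.11],[-1.76,4.14,0.23]],[[0.167,0.324,0.11],[-1.76,4.14,0.23]],[[0.167,0.324,0.11],[-1.76,4.14,0.23]],[[0.167,0.324,0.11],[-1.76,4.14,0.23]],[[0.167,0.324,0.11],[-1.76,4.14,0.23]],[[0.167,0.324,0.11],[-1.76,4.14,0.23]],[[0.167,0.324,0.11],[-1.76,4.14,0.23]],[[0.167,0.324,0.11],[-1.76,4.14,0.23]]]'
cat > obj.py <<'E'
from h import *
import sys
n,x,y,a,L,W,z=sys.argv[1],*map(float,sys.argv[2:])
T=tool_T();print('q',arm.state()['qpos'].round(1));im=imaging.snapshot('wrist')[:,:,::-1].copy();c=cam('wrist',T);r=np.radians(a)
P=np.array([[-L/2,-W/2],[-L/2,W/2],[L/2,W/2],[L/2,-W/2]])
Q=np.c_[P@np.array([[np.cos(r),np.sin(r)],[-np.sin(r),np.cos(r)]])+[x,y],np.full(4,z)]
p=proj(c,Q);print(p.round(1).tolist());cv2.polylines(im,[(p*16).round().astype(int)],True,(0,255,0),1,cv2.LINE_AA,4);cv2.imwrite(f'pics/{n}.png',im)
plan([x,y,.0],down(a),T);plan([x,y,-.041],down(a),T)
E
python3 obj.py w11 .619 .285 13.6 .138 .06 .016
```

```text
t: 13.45
eef_pos: [0.5908, 0.2846, 0.087]
ee_rot: [-170.0, 89.8, -156.2]
contact_force: [-0.0, -0.5, 0.2]
opening: 0.937
q [-51.5  39.3  41.2  77.9 -25.9  72.6  94.9]
[[233.8, 159.9], [310.5, 159.8], [305.3, 311.8], [240.3, 311.5]]
shift [ 0.0869 -0.0063  0.0278] turn [ 0.044 -0.045  0.008] rows>= 2
shift [ 0.1279 -0.0062  0.028 ] turn [ 0.044 -0.045  0.008] rows>= 3
```

View pics/w11.png

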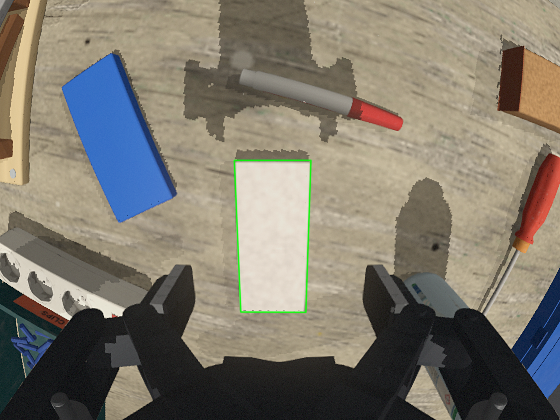

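```bash
python3 -m handwheel '[[[0.02,-0.006,0.028],[0.04,-0.04,0]],[[0.06,-0.006,0.028],[0.04,-0.04,0]],[[0.1,-0.006,0.028],[0.04,-0.04,0]],[[0.127,-0.006,0.028],[0.04,-0.04,0]],[[0.127,-0.006,0.028],[0.04,-0.04,0]],[[0.127,-0.006,0.028],[0.04,-0.04,0]]]'
python3 - <<'E'
from h import *
plan([.619,.285,-.041],down(13.6))
E
```

```text
t: 14.1
eef_pos: [0.6208, 0.2795, -0.0366]
ee_rot: [-54.0, 89.8, -40.7]
contact_force: [0.5, 0.5, 0.2]
opening: 0.935
shift [ 0.0044  0.0057 -0.0006] turn [-0.069  0.028  0.038] rows>= 1
```

```bash
python3 -m handwheel '[[[0.004,0.005,-0.001],[-0.07,0,0]],[[0.004,0.005,-0.001],[-0.07,0,0]]]'; python3 -m handwheel '[[[0,0,0],[0,0,0]],[[0,0,0],[0,0,0]],[[0,0,0],[0,0,0]],[[0,0,0],[0,0,0]]]' 0.03 50; python3 -m handwheel '[[[-0.02,0,0],[0,0,0]],[[-0.06,0,0],[0,0,0]],[[-0.1,0,0],[0,0,0]],[[-0.14,0,0],[0,0,0]],[[-0.18,0,0],[0,0,0]],[[-0.19,0,-0.02],[0,0,0]]]'
python3 - <<'E'
from h import *
T=tool_T();c=cam('wrist',T)
P=np.array([[-.057,b,a,1] for a,b in((-.069,-.03),(-.069,.03),(.069,.03),(.069,-.03))])
print(proj(c,(P@T.T)[:,:3]).round(1).tolist());cv2.imwrite('pics/w12.png',imaging.snapshot('wrist')[:,:,::-1])
plan(*shelf_tool(.079,-.001,.12))
E
```

```text
t: 14.3
eef_pos: [0.6201, 0.2851, -0.0381]
ee_rot: [-18.8, 89.6, -5.2]
contact_force: [-0.5, -0.4, 0.1]
opening: 0.933
t: 14.7
eef_pos: [0.6216, 0.2858, -0.0359]
ee_rot: [-7.8, 89.4, 5.8]
contact_force: [-0.5, -0.3, 6.1]
opening: 0.685
t: 15.3
eef_pos: [0.6052, 0.2809, 0.1596]
ee_rot: [-4.7, 88.8, 9.0]
contact_force: [-0.2, -0.5, -0.5]
opening: 0.686
[[203.2, 130.0], [358.8, 129.8], [335.0, 394.1], [226.6, 394.5]]
shift [ 0.0101 -0.2947 -0.2001] turn [ 1.824 -3.823 -0.339] rows>= 8
```

View pics/w12.png

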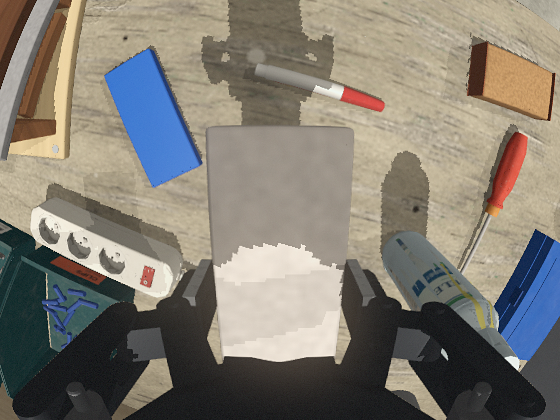

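White board is held level, its near edge at row 127 (about 1 mm off centre). Moving above the shelf.

```bash
python3 -m handwheel '[[[-0.01,-0.03,-0.03],[0.2,-0.5,0]],[[-0.01,-0.07,-0.06],[0.5,-1,-0.1]],[[0.01,-0.295,-0.2],[1.82,-3.82,-0.34]],[[0.01,-0.295,-0.2],[1.82,-3.82,-0.34]],[[0.01,-0.295,-0.2],[1.82,-3.82,-0.34]],[[0.01,-0.295,-0.2],[1.82,-3.82,-0.34]],[[0.01,-0.295,-0.2],[1.82,-3.82,-0.34]],[[0.01,-0.295,-0.2],[1.82,-3.82,-0.34]],[[0.01,-0.295,-0.2],[1.82,-3.82,-0.34]],[[0.01,-0.295,-0.2],[1.82,-3.82,-0.34]]]'; python3 chk.py;python3 - <<'E'
from h import *
print(arm.state()['qpos'].round(1))
plan(*shelf_tool(.079,-.001,.03))
E
```

```text
t: 16.35
eef_pos: [0.4758, -0.0529, 0.1464]
ee_rot: [0.2, 70.0, 4.6]
contact_force: [0.3, 0.6, -0.8]
opening: 0.684
t 16.35 held pt shelf [ 0.0792 -0.0009  0.1201] F shelf [ 0.1  0.6 -0.9] yaw err -0.03 pitch err -0.0 open 0.684
[-63.  -12.7  63.5 122.7  13.3  43.6  88.2]
shift [ 0.0901 -0.0003 -0.0002] turn [-0.007 -0.    -0.01 ] rows>= 2
```

```bash
python3 -m handwheel '[[[0.04,0,0],[0,0,0]],[[0.07,0,0],[0,0,0]],[[0.085,0,0],[0,0,0]],[[0.09,0,0],[0,0,0]],[[0.09,0,0],[0,0,0]]]'; python3 chk.py;python3 look.py w13 '[(.2,0,.11),(.16,.016,.06)]'
python3 - <<'E'
from h import *
print(arm.state()['qpos'].round(1))
plan(*shelf_tool(.079,-.001,.03))
E
```

```text
t: 16.85
eef_pos: [0.5047, -0.0508, 0.0579]
ee_rot: [-0.7, 70.5, 3.8]
contact_force: [-0.7, 0.5, -1.4]
opening: 0.685
t 16.85 held pt shelf [ 0.0765 -0.0007  0.027 ] F shelf [-1.1  0.6 -1.1] yaw err 0.06 pitch err -0.47 open 0.685
[-50.4  13.5  65.2 125.8 -33.3  33.4 132.3]
shift [-0.0016 -0.0004  0.0017] turn [ 0.012 -0.067  0.025] rows>= 1
```

View pics/w13.png

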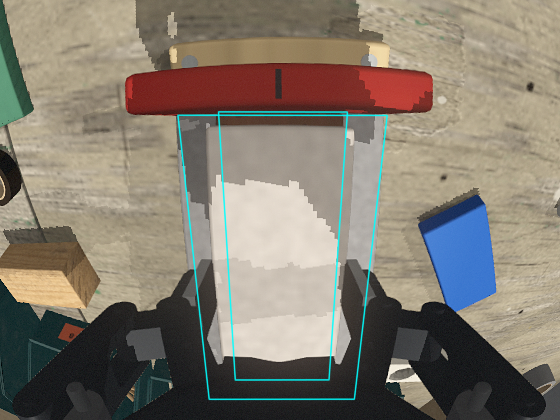

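```bash
python3 -m handwheel '[[[0.004,0,0.001],[0,-0.08,0]],[[0.004,0,0.001],[0,-0.08,0]]]' >/dev/null; python3 chk.py;python3 -m handwheel '[[[0.003,0,0],[0,0,0]],[[0.003,0,0],[0,0,0]]]' >/dev/null; python3 chk.py
```

```text
t 17.1 held pt shelf [0.0787 0.001  0.0246] F shelf [-0.4 -0.8 -0.8] yaw err 0.2 pitch err 0.1 open 0.685
t 17.3 held pt shelf [0.0794 0.0021 0.022 ] F shelf [-0.8  0.2  0. ] yaw err 0.27 pitch err 0.18 open 0.684
```

```bash
python3 -m handwheel '[[[0.003,-0.003,0],[0,0,0]],[[0.003,-0.003,0],[0,0,0]]]' >/dev/null; python3 chk.py;python3 -m handwheel '[[[0.002,-0.001,-0.001],[-0.06,0,0]],[[0.002,-0.001,-0.001],[-0.06,0,0]]]' >/dev/null; python3 chk.py
```

```text
t 17.5 held pt shelf [0.0796 0.0015 0.0206] F shelf [-7.1  6.8 35.6] yaw err 0.31 pitch err 0.13 open 0.684
t 17.7 held pt shelf [0.0797 0.0015 0.0207] F shelf [-7.8  5.6 38.3] yaw err 0.45 pitch err 0.23 open 0.685
```

```bash
python3 -m handwheel '[[[-0.002,-0.002,-0.003],[-0.06,0,0]],[[-0.002,-0.003,-0.007],[-0.08,0,0]],[[-0.002,-0.003,-0.007],[-0.08,0,0]]]' >/dev/null; python3 chk.py;python3 -m handwheel '[[[0,-0.001,-0.003],[0,-0.03,0]],[[0,-0.001,-0.003],[0,-0.03,0]]]' >/dev/null; python3 chk.py
```

```text
t 18.0 held pt shelf [ 0.0718 -0.0015  0.0226] F shelf [-0.9  0.1 -1.3] yaw err 0.82 pitch err 0.21 open 0.685
t 18.2 held pt shelf [ 0.0702 -0.0024  0.0227] F shelf [ 2.9  1.8 -1.1] yaw err 0.83 pitch err 0.51 open 0.688
```

```bash
python3 -m handwheel '[[[0.001,0.001,-0.001],[0.12,0,0]],[[0.0025,0.001,-0.001],[0.15,0,0]],[[0.0025,0.001,-0.001],[0.15,0,0]]]' >/dev/null; python3 chk.py; python3 -m handwheel '[[[0,0,0],[0,0,0]],[[0,0,0],[0,0,0]],[[0,0,0],[0,0,0]]]' 0.08 >/dev/null; python3 chk.py
```

```text
t 18.5 held pt shelf [ 0.0705 -0.002   0.0209] F shelf [ 1.2  1.  13.6] yaw err 0.09 pitch err 0.61 open 0.682
t 18.8 held pt shelf [ 0.0694 -0.0018  0.0205] F shelf [ 0.2 -0.9  0.1] yaw err 0.07 pitch err 0.5 open 0.935
```

```bash
python3 -m handwheel '[[[-0.02,0,0.001],[0,0,0]],[[-0.06,0,0.002],[0,0,0]],[[-0.1,0,0.002],[0,0,0]],[[-0.14,0,0.002],[0,0,0]],[[-0.16,0,0.002],[0,0,0]],[[-0.16,0,0.002],[0,0,0]]]'
python3 look.py w14 '[(.2,0,.11),(.16,.016,.06),(.138,.032,.06)]'
python3 - <<'E'
from h import *
print(arm.state()['qpos'].round(1))
plan([.389,-.2857,.09],down(12))
E
```

```text
t: 19.4
eef_pos: [0.4471, -0.0565, 0.2019]
ee_rot: [2.4, 69.4, 7.4]
contact_force: [0.9, -0.6, 0.2]
opening: 0.941
[-41.5 -16.9  42.3 119.7  10.3  52.3  91.4]
shift [ 0.0763 -0.2222 -0.1136] turn [-1.452  4.187  0.087] rows>= 6
```

View pics/w14.png

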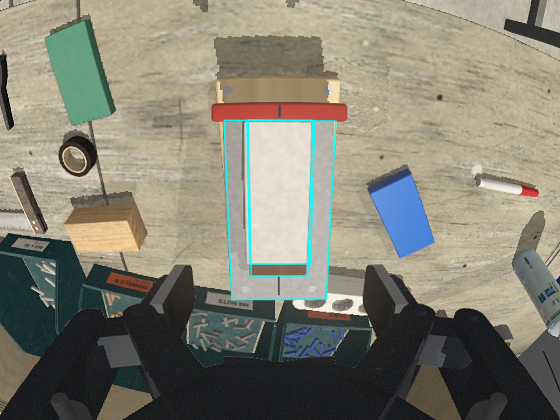

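White board is on its outline at (281,190), on top of the dark one and butted. Next the green one.

```bash
python3 -m handwheel '[[[0.02,-0.04,0.0],[-0.3,0.6,0]],[[0.03,-0.09,-0.02],[-0.6,1.4,0]],[[0.076,-0.222,-0.114],[-1.45,4.19,0.09]],[[0.076,-0.222,-0.114],[-1.45,4.19,0.09]],[[0.076,-0.222,-0.114],[-1.45,4.19,0.09]],[[0.076,-0.222,-0.114],[-1.45,4.19,0.09]],[[0.076,-0.222,-0.114],[-1.45,4.19,0.09]],[[0.076,-0.222,-0.114],[-1.45,4.19,0.09]]]'
python3 obj.py w15 .389 -.2857 12 .116 .06 .016
```

```text
t: 20.25
eef_pos: [0.3847, -0.2881, 0.0884]
ee_rot: [174.4, 89.7, -174.0]
contact_force: [0.6, -0.1, -0.6]
opening: 0.937
q [-14.2  25.1  64.  107.4 -24.9  63.5 160.8]
[[242.6, 145.2], [319.4, 144.5], [316.1, 278.7], [248.0, 279.4]]
shift [0.0884 0.0014 0.0052] turn [-0.092 -0.061 -0.006] rows>= 2
shift [0.1294 0.0014 0.0054] turn [-0.092 -0.061 -0.006] rows>= 3
```

View pics/w15.png

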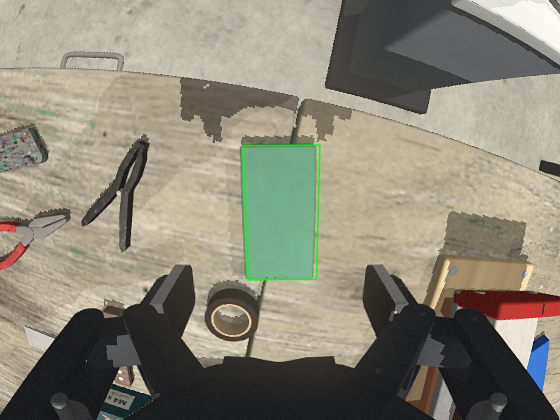

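```bash
python3 -m handwheel '[[[0.04,0,0.005],[-0.09,-0.06,0]],[[0.08,0,0.005],[-0.09,-0.06,0]],[[0.11,0,0.005],[-0.09,-0.06,0]],[[0.125,0,0.005],[-0.09,-0.06,0]],[[0.125,0,0.005],[-0.09,-0.06,0]]]'
python3 - <<'E'
from h import *
print(arm.state()['qpos'].round(1))
plan([.389,-.287,-.038],down(12))
E
```

```text
t: 20.8
eef_pos: [0.3911, -0.2816, -0.0374]
ee_rot: [83.8, 89.7, 96.2]
contact_force: [-0.3, -0.3, -0.2]
opening: 0.934
[ -5.3  35.   52.5 114.  -37.   49.6 170. ]
shift [ 0.0006 -0.0048 -0.0032] turn [ 0.077  0.007 -0.063] rows>= 1
```

```bash
python3 -m handwheel '[[[0.001,-0.004,-0.003],[0,0,0]],[[0.001,-0.004,-0.003],[0,0,0]]]'; python3 -m handwheel '[[[0,0,0],[0,0,0]],[[0,0,0],[0,0,0]],[[0,0,0],[0,0,0]],[[0,0,0],[0,0,0]]]' 0.03 50; python3 -m handwheel '[[[-0.02,0,0],[0,0,0]],[[-0.06,0,0],[0,0,0]],[[-0.1,0,0],[0,0,0]],[[-0.14,0,0],[0,0,0]],[[-0.14,0,0],[0,0,0]]]'
python3 - <<'E'
from h import *
T=tool_T();c=cam('wrist',T);print(arm.state()['qpos'].round(1))
P=np.array([[-.055,b,a,1] for a,b in((-.058,-.03),(-.058,.03),(.058,.03),(.058,-.03))])
print(proj(c,(P@T.T)[:,:3]).round(1).tolist());cv2.imwrite('pics/w16.png',imaging.snapshot('wrist')[:,:,::-1])
plan(*shelf_tool(.068,-.001,.12))
E
```

```text
t: 21.0
eef_pos: [0.3903, -0.2865, -0.0373]
ee_rot: [57.6, 89.7, 70.0]
contact_force: [0.0, 0.0, 0.3]
opening: 0.938
t: 21.4
eef_pos: [0.3916, -0.2872, -0.0357]
ee_rot: [26.1, 89.7, 38.6]
contact_force: [-0.4, 1.7, 5.1]
opening: 0.686
t: 21.9
eef_pos: [0.3944, -0.2914, 0.1098]
ee_rot: [-21.5, 89.1, -9.1]
contact_force: [-0.6, -0.8, -1.0]
opening: 0.684
[-14.3  23.2  63.8 105.4 -23.5  65.1 160.1]
[[205.3, 157.4], [356.7, 157.2], [336.5, 378.4], [225.1, 378.8]]
shift [-0.0342  0.2143  0.1218] turn [ 1.596 -3.867 -0.272] rows>= 5
```

View pics/w16.png

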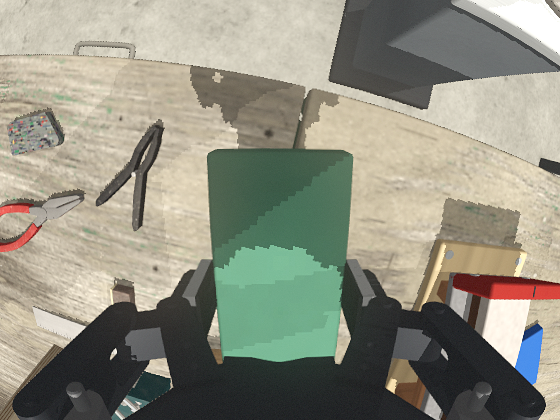

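```bash
python3 -m handwheel '[[[-0.04,0.01,0.0],[0.1,-0.3,0]],[[-0.05,0.05,0.03],[0.4,-1,0]],[[-0.034,0.214,0.122],[1.6,-3.87,-0.27]],[[-0.034,0.214,0.122],[1.6,-3.87,-0.27]],[[-0.034,0.214,0.122],[1.6,-3.87,-0.27]],[[-0.034,0.214,0.122],[1.6,-3.87,-0.27]],[[-0.034,0.214,0.122],[1.6,-3.87,-0.27]],[[-0.034,0.214,0.122],[1.6,-3.87,-0.27]],[[-0.034,0.214,0.122],[1.6,-3.87,-0.27]]]'; python3 chk.py;python3 - <<'E'
from h import *
print(arm.state()['qpos'].round(1))
plan(*shelf_tool(.070,-.001,.045))
E
```

```text
t: 22.85
eef_pos: [0.4643, -0.0533, 0.1409]
ee_rot: [-0.1, 70.2, 4.5]
contact_force: [0.0, -1.6, -0.9]
opening: 0.687
t 22.85 held pt shelf [ 0.0667 -0.0003  0.1189] F shelf [-0.4 -1.6 -0.8] yaw err 0.14 pitch err -0.16 open 0.687
[-42.6  -8.3  46.9 124.1   4.2  42.   96.9]
shift [ 0.0739 -0.0007  0.0036] turn [ 0.027 -0.031 -0.003] rows>= 2
```

```bash
python3 -m handwheel '[[[0.03,-0.001,0.004],[0.03,0,0]],[[0.06,-0.001,0.004],[0.03,0,0]],[[0.073,-0.001,0.004],[0.03,0,0]],[[0.073,-0.001,0.004],[0.03,0,0]],[[0.073,-0.001,0.004],[0.03,0,0]]]' >/dev/null; python3 chk.py;python3 look.py w17 '[(.2,0,.11),(.138,.032,.06)]'
```

```text
t 23.35 held pt shelf [ 0.0698 -0.0028  0.046 ] F shelf [-0.2 -0.3  0.2] yaw err -0.14 pitch err -0.22 open 0.689
```

View pics/w17.png

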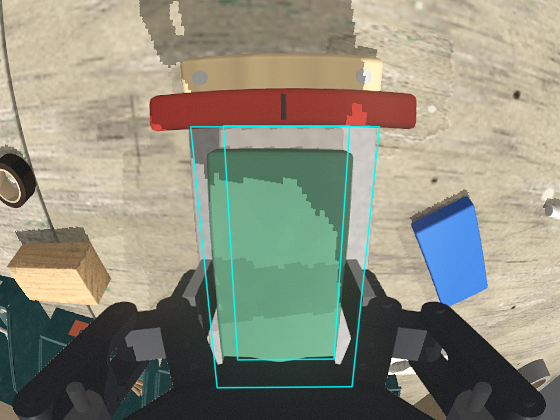

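```bash
python3 -m handwheel '[[[0.006,0.001,0],[0,-0.03,0]],[[0.006,0.001,0],[0,-0.03,0]]]' >/dev/null; python3 chk.py; python3 -m handwheel '[[[0.003,0,0],[0,0,0]],[[0.003,0,0],[0,0,0]]]' >/dev/null; python3 chk.py
```

```text
t 23.6 held pt shelf [ 0.0709 -0.0017  0.041 ] F shelf [-0.1 -0.4  0.1] yaw err -0.16 pitch err 0.1 open 0.685
t 23.8 held pt shelf [ 0.0712 -0.0018  0.0384] F shelf [-0.2 -0.5 -1.4] yaw err -0.17 pitch err 0.15 open 0.686
```

Now slide toward the stop just above the contact (expected at 0.037).

```bash
python3 -m handwheel '[[[0,0,-0.004],[0,0,0]],[[0,0,-0.008],[0,0,0]],[[0,0,-0.008],[0,0,0]]]' >/dev/null; python3 chk.py; python3 -m handwheel '[[[0.0,0,-0.003],[0,0,0]],[[0.0,0,-0.003],[0,0,0]]]' >/dev/null; python3 chk.py
```

```text
t 24.1 held pt shelf [ 0.0621 -0.0015  0.0383] F shelf [ 0.3  0.5 -0. ] yaw err -0.2 pitch err 0.08 open 0.68
t 24.3 held pt shelf [ 0.0603 -0.0016  0.0386] F shelf [ 1.8 -0.6 -1.2] yaw err -0.18 pitch err 0.23 open 0.682
```

```bash
python3 -m handwheel '[[[0.0,0,-0.002],[0,0,0]],[[0.0,0,-0.002],[0,0,0]]]' >/dev/null; python3 chk.py; python3 -m handwheel '[[[0.003,0,0],[0,-0.05,0]],[[0.003,0,0],[0,-0.05,0]]]' >/dev/null; python3 chk.py
```

```text
t 24.5 held pt shelf [ 0.0602 -0.0016  0.0391] F shelf [ 4.5  1.1 -1.3] yaw err -0.15 pitch err 0.43 open 0.681
t 24.7 held pt shelf [ 0.0603 -0.0016  0.0373] F shelf [-3.4  1.1 28.3] yaw err -0.2 pitch err 0.66 open 0.683
```

```bash
python3 -m handwheel '[[[-0.0008,0,0],[0,0,0]],[[-0.0008,0,0],[0,0,0]],[[-0.0008,0,0],[0,0,0]],[[-0.0008,0,0],[0,0,0]]]' 0.08 >/dev/null; python3 chk.py;python3 -m handwheel '[[[-0.02,0,0.001],[0,0,0]],[[-0.06,0,0.003],[0,0,0]],[[-0.1,0,0.005],[0,0,0]],[[-0.13,0,0.02],[0,0,0]],[[-0.13,0,0.02],[0,0,0]],[[-0.13,0,0.02],[0,0,0]]]'
python3 look.py w18 '[(.2,0,.11),(.138,.032,.06),(.116,.048,.06)]'
python3 - <<'E'
from h import *
print(arm.state()['qpos'].round(1))
T=tool_T();c=cam('wrist',np.load('pics/w18.npy'))
for a in (8.8,):
  r=np.radians(a);P=np.array([[-.028,-.0555],[-.028,.0555],[.028,.0555],[.028,-.0555]])
  print(proj(c,np.c_[P@np.array([[np.cos(r),np.sin(r)],[-np.sin(r),np.cos(r)]])+[.6086,-.2883],np.full(4,.041)]).round(1).tolist())
plan([.609,-.288,.1],down(98.8));plan([.609,-.288,.1],down(-81.2))
E
```

```text
t 25.1 held pt shelf [ 0.0593 -0.0015  0.0377] F shelf [-0.  -0.1  0.5] yaw err -0.2 pitch err 0.56 open 0.941
t: 25.7
eef_pos: [0.4589, -0.0552, 0.1913]
ee_rot: [0.9, 69.4, 5.2]
contact_force: [-0.2, 0.1, -0.5]
opening: 0.937
[-46.  -15.1  45.9 120.4  11.4  50.2  89.4]
[[60.1, 224.1], [125.4, 219.2], [140.0, 252.0], [76.7, 253.8]]
shift [ 0.1296 -0.2438  0.0939] turn [-18.689   3.156   3.325] rows>= 12
shift [ 0.1296 -0.2438  0.0939] turn [16.894  3.255 -3.089] rows>= 11
```

View pics/w18.png

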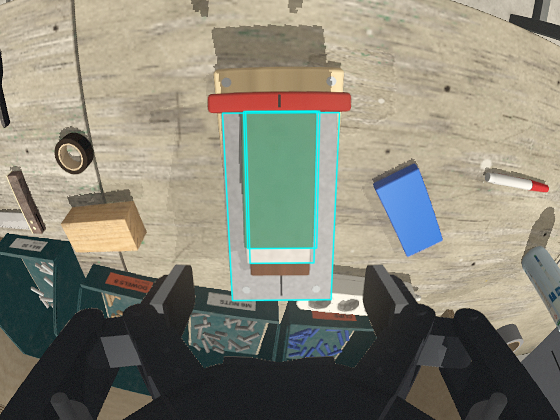

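Green is on its outline, butted, with the steps of white and dark showing at rows 255 and 268. Now the pine block, turning the tool about 85°.

```bash
python3 -m handwheel '[[[0,-0.03,0.02],[1.5,0.3,-0.3]],[[0.01,-0.07,0.03],[3,0.6,-0.6]],[[0.02,-0.11,0.05],[4.5,0.9,-0.9]],[[0.04,-0.15,0.06],[6,1.2,-1.2]],[[0.06,-0.18,0.07],[7.5,1.5,-1.5]],[[0.08,-0.2,0.08],[9,1.8,-1.8]],[[0.1,-0.22,0.09],[10.5,2.1,-2]],[[0.1,-0.244,0.094],[12,2.4,-2.3]],[[0.1,-0.244,0.094],[13.5,2.7,-2.6]],[[0.1,-0.244,0.094],[15.2,3,-2.85]],[[0.1,-0.244,0.094],[16.9,3.25,-3.09]],[[0.1,-0.244,0.094],[16.9,3.25,-3.09]]]'
python3 obj.py w19 .609 -.288 -81.2 .111 .056 .041
```

```text
t: 26.95
eef_pos: [0.5975, -0.2901, 0.1242]
ee_rot: [-88.0, 89.7, -169.3]
contact_force: [0.3, -0.1, 0.5]
opening: 0.935
q [ -9.3  47.9  66.3  73.7 -42.7  84.5  61.3]
[[258.6, 139.3], [327.6, 139.5], [323.2, 264.8], [261.1, 265.1]]
shift [ 0.1241  0.0124 -0.0003] turn [-0.025  0.002  0.069] rows>= 3
shift [ 0.1651  0.0127 -0.0003] turn [-0.025  0.002  0.069] rows>= 4
```

View pics/w19.png

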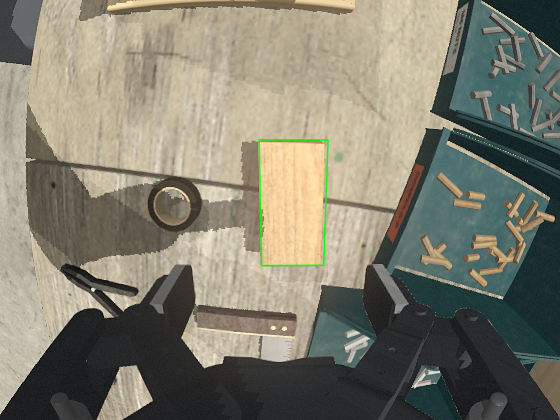

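Run:
```python
from h import *
c=cam('wrist',tool_T())
px=[(388,268),(425,165),(443,130),(322,288),(395,298),(295,318),(197,310),(202,205)]
for z in (0,.05,.08): print(z,onplane(c,px,z)[:,:2].round(3).tolist())
r=np.radians(-81.2);T=tool_T()
```

```text
0 [[0.727, -0.352], [0.738, -0.236], [0.751, -0.196], [0.659, -0.385], [0.747, -0.388], [0.637, -0.428], [0.525, -0.437], [0.523, -0.312]]
0.05 [[0.704, -0.33], [0.714, -0.233], [0.724, -0.2], [0.647, -0.358], [0.721, -0.36], [0.629, -0.394], [0.535, -0.401], [0.534, -0.297]]
0.08 [[0.69, -0.317], [0.699, -0.231], [0.708, -0.202], [0.64, -0.341], [0.705, -0.344], [0.624, -0.373], [0.541, -0.38], [0.54, -0.288]]
```

```bash
python3 - <<'E'
from h import *
print(tri(cam('top'),[(395,177.5)],cam('wrist',tool_T()),[(322,288)]).round(3))
E
python3 -m handwheel '[[[0.0,0.006,0],[0,0,0.03]],[[0.0,0.0125,0],[0,0,0.06]],[[0.03,0.0125,0],[0,0,0.06]],[[0.06,0.0125,0],[0,0,0.06]],[[0.09,0.0125,0],[0,0,0.06]],[[0.09,0.0125,0],[0,0,0.06]]]' 0.076;python3 - <<'E'
from h import *
print(arm.state()['qpos'].round(1));plan([.609,-.288,-.026],down(-81.2))
cv2.imwrite('pics/w20.png',imaging.snapshot('wrist')[:,:,::-1])
E
```

```text
[[ 0.658 -0.379  0.013  0.004]]
t: 27.6
eef_pos: [0.6073, -0.2842, 0.0299]
ee_rot: [-143.2, 89.5, 135.7]
contact_force: [0.7, 0.4, -0.3]
opening: 0.891
[ -9.1  53.1  62.5  78.7 -46.9  76.3  63.5]
shift [0.0558 0.0014 0.0044] turn [ 0.018 -0.077  0.058] rows>= 2
```

View pics/w20.png

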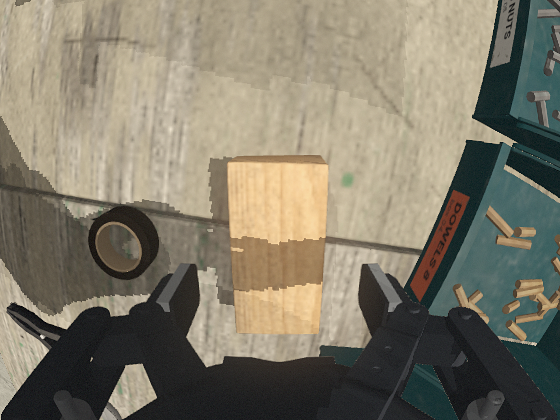

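The pine block sits centred between the fingers at (280,245), with clear space to the bins on the right. Descend and grip.

```bash
python3 -m handwheel '[[[0.025,0.001,0.004],[0,-0.07,0.05]],[[0.05,0.001,0.004],[0,-0.07,0.05]],[[0.056,0.001,0.004],[0,-0.07,0.05]],[[0.056,0.001,0.004],[0,-0.07,0.05]]]'; python3 -m handwheel '[[[0,0,0],[0,0,0]],[[0,0,0],[0,0,0]],[[0,0,0],[0,0,0]],[[0,0,0],[0,0,0]]]' 0.02 60; python3 -m handwheel '[[[-0.02,0,0],[0,0,0]],[[-0.06,0,0],[0,0,0]],[[-0.1,0,0],[0,0,0]],[[-0.14,0,0],[0,0,0]],[[-0.17,0,0],[0,0,0]],[[-0.17,0,0],[0,0,0]]]'
python3 - <<'E'
from h import *
T=tool_T();c=cam('wrist',T);print(arm.state()['qpos'].round(1))
im=imaging.snapshot('wrist')[:,:,::-1].copy()
P=np.array([[-.067,b,a,1] for a,b in((-.0555,-.028),(-.0555,.028),(.0555,.028),(.0555,-.028))])
p=proj(c,(P@T.T)[:,:3]);print(p.round(1).tolist());cv2.polylines(im,[p.round().astype(int)],True,(0,255,0),1);cv2.imwrite('pics/w21.png',im)
plan(*shelf_tool(.066,-.001,.15))
E
```

```text
t: 28.05
eef_pos: [0.6106, -0.2894, -0.0224]
ee_rot: [41.4, 89.8, -39.7]
contact_force: [0.8, -0.4, -0.3]
opening: 0.888
t: 28.45
eef_pos: [0.6122, -0.2909, -0.0195]
ee_rot: [42.9, 89.5, -38.1]
contact_force: [-0.3, 0.3, 5.9]
opening: 0.638
t: 29.05
eef_pos: [0.6127, -0.2931, 0.1581]
ee_rot: [43.5, 88.8, -37.6]
contact_force: [0.0, -1.4, -1.0]
opening: 0.634
[ -8.6  46.9  66.7  69.6 -42.4  87.1  59.8]
[[200.1, 166.2], [355.4, 165.8], [334.0, 390.6], [222.9, 390.7]]
shift [-0.0193 -0.1197 -0.2585] turn [-16.898  -3.034   2.973] rows>= 11
```

View pics/w21.png

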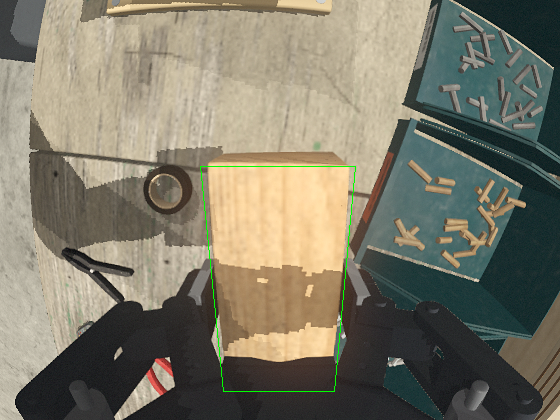

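Held square, near edge at row 165. Carrying it to the jig with the tool turned back.

```bash
python3 -m handwheel '[[[-0.03,-0.02,-0.01],[-1.5,0,0]],[[-0.05,-0.05,-0.03],[-3,-0.4,0.4]],[[-0.05,-0.07,-0.06],[-4.5,-0.8,0.8]],[[-0.05,-0.09,-0.1],[-6,-1.1,1.1]],[[-0.05,-0.1,-0.14],[-7.5,-1.4,1.4]],[[-0.04,-0.11,-0.18],[-9,-1.6,1.6]],[[-0.03,-0.12,-0.22],[-10.5,-1.9,1.8]],[[-0.02,-0.12,-0.25],[-12,-2.2,2.1]],[[-0.02,-0.12,-0.2585],[-13.6,-2.5,2.4]],[[-0.02,-0.12,-0.2585],[-15.2,-2.8,2.7]],[[-0.02,-0.12,-0.2585],[-16.9,-3.03,2.97]],[[-0.02,-0.12,-0.2585],[-16.9,-3.03,2.97]]]'
python3 chk.py;python3 look.py w22 '[(.2,0,.11),(.116,.048,.06)]'
python3 - <<'E'
from h import *
print(arm.state()['qpos'].round(1))
plan(*shelf_tool(.066,-.001,.15));plan(*shelf_tool(.066,-.001,.08))
E
```

```text
t: 30.3
eef_pos: [0.4504, -0.0557, 0.1689]
ee_rot: [0.2, 70.2, 4.5]
contact_force: [-0.3, -0.0, -1.4]
opening: 0.641
t 30.3 held pt shelf [ 0.0631 -0.0016  0.15  ] F shelf [-0.8  0.  -1.2] yaw err -0.1 pitch err -0.23 open 0.641
[-52.8 -16.6  51.4 122.8  15.5  48.6  85.6]
shift [0.0002 0.0007 0.0022] turn [-0.047 -0.038  0.001] rows>= 1
shift [0.0702 0.0007 0.0024] turn [-0.047 -0.038  0.001] rows>= 2
```

View pics/w22.png

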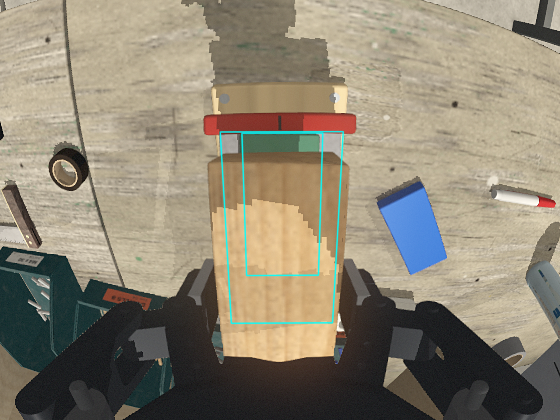

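```bash
python3 -m handwheel '[[[0.03,0,0.003],[0,0,0]],[[0.06,0,0.004],[0,0,0]],[[0.072,0,0.004],[0,0,0]],[[0.072,0,0.004],[0,0,0]],[[0.072,0,0.004],[0,0,0]]]' >/dev/null; python3 chk.py; python3 -m handwheel '[[[0.004,0,0],[0,0,0]],[[0.004,0,0],[0,0,0]]]' >/dev/null; python3 chk.py
```

```text
t 30.85 held pt shelf [ 0.0676 -0.0016  0.0782] F shelf [-0.3 -0.5 -0.7] yaw err -0.26 pitch err -0.27 open 0.639
t 31.05 held pt shelf [ 0.0681 -0.0013  0.0746] F shelf [ 0.3  0.2 -0.5] yaw err -0.3 pitch err -0.23 open 0.636
```

```bash
python3 -m handwheel '[[[0.003,0,0],[0,-0.04,0]],[[0.003,0,0],[0,-0.04,0]]]' >/dev/null; python3 chk.py; python3 -m handwheel '[[[0.0025,0,0],[0,0,0]],[[0.0025,0,0],[0,0,0]]]' >/dev/null; python3 chk.py
```

```text
t 31.25 held pt shelf [ 0.0682 -0.0012  0.0719] F shelf [-1.2 -0.2 -1.2] yaw err -0.36 pitch err -0.0 open 0.639
t 31.45 held pt shelf [ 0.0688 -0.0011  0.0698] F shelf [0.2 0.1 0.7] yaw err -0.41 pitch err 0.04 open 0.634
```

```bash
python3 -m handwheel '[[[-0.0005,0,-0.004],[0,0,0]],[[-0.0005,0,-0.009],[0,0,0]],[[-0.0005,0,-0.009],[0,0,0]]]' >/dev/null; python3 chk.py; python3 -m handwheel '[[[0,0,-0.003],[0,0,0]],[[0,0,-0.003],[0,0,0]]]' >/dev/null; python3 chk.py
```

```text
t 31.75 held pt shelf [ 0.0591 -0.0007  0.0705] F shelf [ 0.3 -0.  -2.6] yaw err -0.44 pitch err 0.01 open 0.638
t 31.95 held pt shelf [ 0.0575 -0.0008  0.071 ] F shelf [ 1.1  0.4 -0.4] yaw err -0.44 pitch err 0.18 open 0.639
```

```bash
python3 -m handwheel '[[[0,0,-0.002],[0,0,0]],[[0,0,-0.002],[0,0,0]]]' >/dev/null; python3 chk.py; python3 -m handwheel '[[[0.002,0,0],[0,-0.04,0]],[[0.003,0,0],[0,-0.04,0]]]' >/dev/null; python3 chk.py
```

```text
t 32.15 held pt shelf [ 0.0573 -0.0008  0.0714] F shelf [ 2.5 -0.3 -1.4] yaw err -0.41 pitch err 0.39 open 0.64
t 32.35 held pt shelf [ 0.0575 -0.0009  0.0693] F shelf [-8.   1.9 52.5] yaw err -0.45 pitch err 0.47 open 0.641
```

```bash
python3 -m handwheel '[[[-0.001,0,0],[0,0,0]],[[-0.001,0,0],[0,0,0]]]'>/dev/null;python3 chk.py; python3 -m handwheel '[[[0.0003,0,0],[0,0,0]],[[0.0003,0,0],[0,0,0]],[[0.0003,0,0],[0,0,0]],[[0.0003,0,0],[0,0,0]]]' 0.08 >/dev/null; python3 chk.py;python3 -m handwheel '[[[-0.02,0,0.001],[0,0,0]],[[-0.05,0,0.003],[0,0,0]],[[-0.08,0,0.005],[0,0,0]],[[-0.11,0,0.04],[0,0,0]],[[-0.11,0,0.04],[0,0,0]],[[-0.11,0,0.04],[0,0,0]]]'
python3 look.py w23 '[(.2,0,.11),(.138,.032,.06),(.116,.048,.06),(.111,.089,.056)]'; python3 -c "
from h import *
print(arm.state()['qpos'].round(1));cv2.imwrite('pics/sc2.png',imaging.snapshot('scene')[120:320,150:430,::-1].repeat(2,0).repeat(2,1));cv2.imwrite('pics/top2.png',imaging.snapshot('top')[:,:,::-1])"
```

```text
t 32.55 held pt shelf [ 0.0575 -0.0012  0.0703] F shelf [ 2.1 -0.5 -0.6] yaw err -0.46 pitch err 0.46 open 0.64
t 32.95 held pt shelf [ 0.057  -0.0011  0.0698] F shelf [-0.2 -0.6  0.6] yaw err -0.46 pitch err 0.41 open 0.936
t: 33.55
eef_pos: [0.4724, -0.0544, 0.2097]
ee_rot: [1.1, 69.5, 5.0]
contact_force: [0.2, 0.3, -1.2]
opening: 0.939
[-50.9 -15.2  49.4 117.1  12.4  53.   87.9]
```

View pics/w23.png

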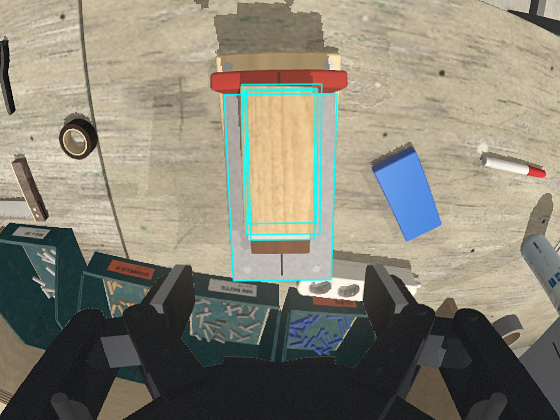

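View pics/sc2.png

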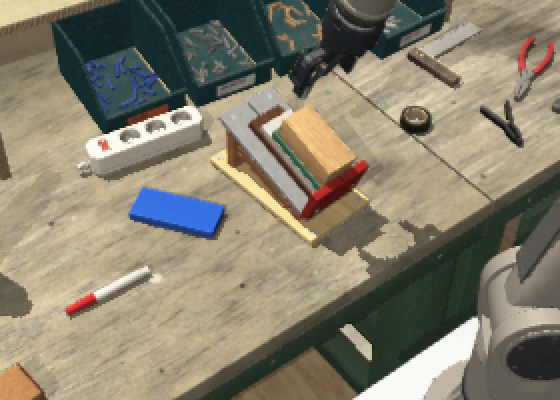

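View pics/top2.png

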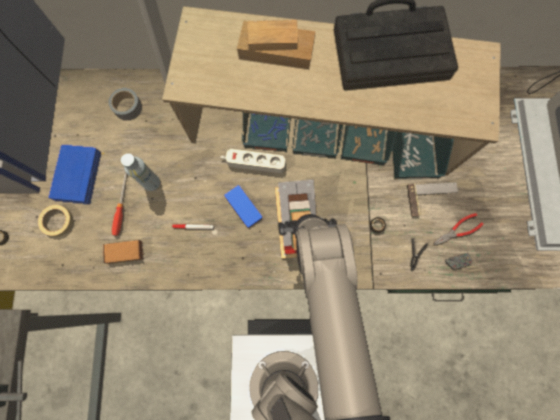

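Run:
```python
from h import *
im=cv2.imread('pics/w23r.png');c=cam('wrist',np.load('pics/w23.npy'));S=np.load('S.npy')
a=cv2.resize(im[60:290,205:355],None,fx=2.6,fy=2.6,interpolation=cv2.INTER_CUBIC)
b=im.copy();P=np.array([[0,-.028,.089],[0,.028,.089],[.111,.028,.089],[.111,-.028,.089]])@S[:3,:3].T+S[:3,3]
print(proj(c,P).round(1).tolist())
for n,L,z in (('short',.116,.048),('mid',.138,.032),('long',.16,.016)): print(n,proj(c,np.array([[L,-.03,z],[L,.03,z]])@S[:3,:3].T+S[:3,3]).round(1).tolist())
cv2.polylines(b,[(proj(c,P)*16).round().astype(int)],True,(0,0,255),1,cv2.LINE_AA,4)
cv2.imwrite('pics/z23.png',np.hstack([a,cv2.resize(b[60:290,205:355],None,fx=2.6,fy=2.6,interpolation=cv2.INTER_CUBIC)]))
```

```text
[[241.3, 84.1], [321.3, 83.5], [319.3, 233.3], [245.9, 234.2]]
short [[248.1, 223.2], [315.7, 222.4]]
mid [[250.5, 239.6], [313.3, 238.9]]
long [[252.5, 253.8], [311.1, 253.1]]
```

View pics/z23.png

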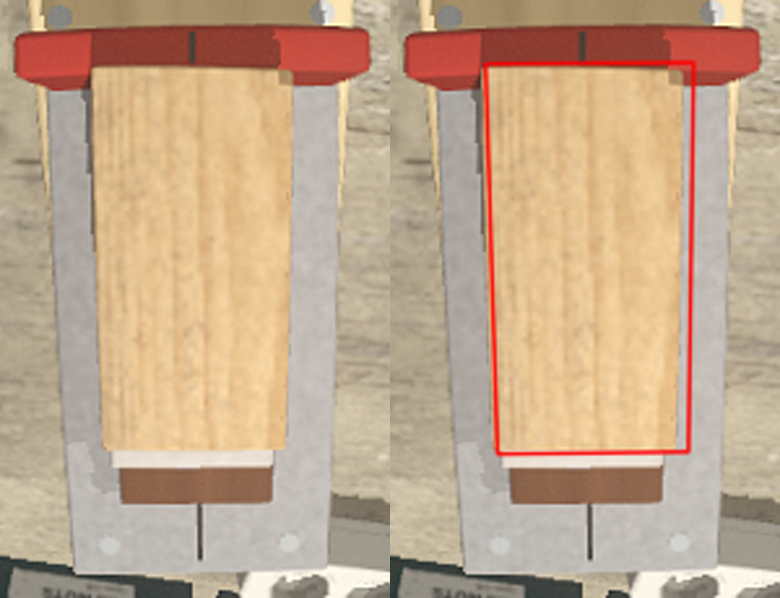

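All far edges match prediction to within a pixel: block at row 233 (predicted 233.7), white 239.6 (239.3), dark 253 (253.4). The gripper is clear and open, and the bystanders are unmoved in the top view, so I'm handing in.

```bash
python3 -c "
from rig import order,arm
print(arm.state()['qvel'].round(2),arm.state()['contact_force'].round(1));print(order.finish_job())"
```

```text
[-0.06  0.07 -0.01  0.19  0.04 -0.14  0.06] [-0.8  0.6  1.1]
the job is handed in; nothing more can be done
None
```

I stacked the dark, white and green boards on the sloping shelf in that order. I slid each one down until it touched the stop, then let it go. The pine block went on top the same way, and I handed the job in at about 34 s of the 72 s.

- **Final picture:** the far ends of the pine block, white board and dark board were within about 1 pixel of where butted boards should appear. The pine block hides the green board's far end in that picture. When I placed the green board, its outline matched and it touched the stop. The pine block sits about 1 mm off the centre line.
- **Bystanders:** by eye, none had moved in the last top view, and the gripper was open and clear of the stack.

**What disagreed or ran close:**
- **Fingertips:** they turned out to sit about 38 mm behind the reported TCP. The first close on the dark board therefore shut in the air above it. I found the true tip position by touching the board top with about 27 N and used that afterwards.
- **Pressing force:** contact reached about 52 N briefly when I set the pine block down, below the 120 N wrist limit.
- **Joint range:** joint 2 came very close to its lower limit while hovering (-16.9° against -16.99°).

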